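Fit the cell and close the radio's battery cover

ROBOT

A 6-joint arm with a two-finger parallel gripper is mounted at the origin on a cart in front of the work surface, level with it; the furniture and walls round the work are solid. World frame = base frame: x ahead of the robot, y to its left, z up, the work surface at z = 0. Lengths are in m, angles in rad, forces in N, time in s.
With the tool pointing down it reaches from about 0.35 to 0.775 m from the base axis. Payload 7.3 kg.
Tool frame: the origin (TCP) lies midway between the tips of the shut fingers; the grasp point (between the pads) lies 19 mm behind it (robot.grip_depth is the z of the grasp point in the tool frame, in m); z points along the fingers, y is the line along which they close (so a half turn about z gives the same grasp; the last joint's range is limited). The gripper opens to 92 mm and grips with 3 to 60 N. Pads are 19 mm wide; open, the fingers measure 130 mm over their backs; the gripper's body (75 mm by 190 mm) begins 47 mm behind the grasp point.
Start: joints at [-1.44, 0.342, 1.524, -0, 1.275, -0.146], TCP at [0.143, -0.505, 0.195] pointing down, gripper open.
Joint ranges: [-2.53, 2.53], [-0.77, 2.02], [0.04, 2.7], [-1, 4.14], [0.28, 2.66], [-3.11, 3.11]. Speed limits (rad/s): [2.57, 2.57, 3.14, 3.14, 3.14, 3.14].

INTERFACE

Orientations are given as [roll, pitch, yaw] about the fixed x, y, z axes, in that order (R = Rz(yaw) Ry(pitch) Rx(roll)).
In Python, from cell import robot, viewer gives the robot as it stands.
- The arm moves only by the tool step_arm, never from a script. Its argument "increments" is a list of rows, each an object with "delta_pos": the shift along the tool's x, y, z in cm, a list of three; "dr": the turn, a rotation vector about the tool's x, y, z in degrees, a list of three; "fingers": the closure, from -1 (fully open) to 1 (shut), so that 0 is half open. In form: [{"delta_pos": [tx, ty, tz], "dr": [wx, wy, wz], "fingers": fingers}, ...]. A call has exactly 5 rows; each row is the pose to reach, as a shift and turn from the pose commanded when the call began, along the tool's axes at that moment; what a row does not reach only later rows make up. A row lasts 1/8 s, in which the tool goes at most 62.5 mm and 10.7 degrees, less where a joint would pass 70% of its speed; a pose out of reach is approached as far as the arm can. A call with a gripper value outside its range is refused whole. The fingers move at their own pace and stop on an object; "newtons" is the grip in N (left out, the last holds). Time passes only in rows, so rows that repeat a pose let the fingers close, or fill a call up. It gives the time, the measured TCP pose, the force, the opening and the grip force at its end, in the units of the state.
- robot.observe(): the state, without advancing time (a new reading comes with each control period).
- viewer.read_camera(name): name is "scene" or "top" or "wrist"; returns the picture (384x512x3 uint8, red, green, blue); there is no depth.
- viewer.camera_params(name): a dict with "K" (3x3 intrinsics, pixels), "T" (4x4, takes a point from camera to world coordinates). Camera axes: x right, y down, z forward; pixel columns grow to the right and rows downward; lengths in m; the calibration is good to about 2 mm. A picture is of the moment at which its call begins: read the wrist's pose just before it. camera_params takes no time and is no camera call; for the wrist camera it gives the pose at the moment of the call.
- robot.hand_in(): hands the job in; it is judged then, once.
The state is a dict: "time": time; "qpos": joint angles; "qvel": joint speeds; "joint_efforts": joint torques, N m; "tool_pos": TCP position; "tool_rot": TCP orientation; "contact_force": force on the tool from outside, world axes, zero at the start; "torque": the same for the moment, N m; "opening": finger opening in m; "grip_force": force on a finger pad.
Only numpy, scipy, OpenCV 4.12 (cv2) and the standard library are available. Lean on these libraries where they do the work, as an engineer would, in place of code of your own. Each camera call takes 0.05 s, during which the arm holds its last target. There are 200 camera calls.

TASK

The kitchen radio lies on its face with its battery bay open: stand the loose cell, nub up, all the way down in the empty round well. Then hook the cover's front lip into the slot under the ledge on the side of the bay opposite the catch, while the other end of the cover is still raised, and pivot the cover down until it lies flat and the catch snaps over its rear edge. Leave the garlic, the tomato and the teaspoon where they are.

Things in the scene. Friction and masses are not known exactly. Their poses are not given: they have to be found in the camera images.
- radio: Kitchen radio, fixed, on its face: 120 (x) x 200 (y) x 65 mm, wood sides, white back panel on top (z = 65) with a black-lined battery bay in its middle, aerial along the +x edge. Origin: centre of the underside; z up, x from the bay's slot side to its catch side, y along the long side. Bay mouth x -30..30, y -45.5..45.5 mm. Rails 4 mm wide along its y sides carry the closed cover.
- well (a point): Centre of the floor of the empty round well, radio frame (8, 20, 4) mm, radio axes. Well 29 mm wide, 51 mm deep, mouth at z = 55 with 2 mm chamfer. A cell fully in has its origin here, its top at z = 54; let go in the well it slides down by its own weight. The same well at (8, -20) already holds a fixed cell.
- slot (a point): Middle of the ledge's lower inner edge, radio frame (-30, 0, 61.5) mm, radio axes; the lip goes under it towards -x. Ledge 3.5 mm thick, z 61.5 to 65. Slot below it: 91 mm wide, z 49 to 61.5, 10 mm deep (to x = -40), open to +x; from x = -30 to -14 the bay is open down to z = 40 (except for the rails, top z = 57).
- seat (a point): Where the cover's origin lies when it is closed (1 mm play in x, 1.5 mm in y): radio frame (0, 0, 57) mm, radio axes.
- catch (a joint): Grey sprung catch, 24 mm wide, mid x = +30 side: 0 = rest, grows (to 6.5 mm) when pushed back to +x. Its nose slopes from (30, z 72) to (26, z 62.5) mm, radio frame, and overhangs the closed cover's rear edge by 2 to 4 mm. A rear edge pushed down drives it back (2 N + 250 N/m) and it springs over; 4 to 12 N on the rib's rear end does it, the cover's weight does not. It need not be touched.
- cover: Battery cover, loose, 50 g, white, lying flat, rib up: plate 58 (x) x 88 (y) x 5 mm. Front lip 70 wide, 3 thick, flush with the underside, out from x = -29 to -37. Grip rib on top 10 mm thick (y -5..5), x -15 to 23, up to z = 21. Origin: centre of the plate's underside; z up, -x to the lip. Too long to go in flat: about 35 degrees of tilt suits. Closed, its axes are the radio's.
- lip (a point): Middle of the front end of the cover's lip: cover frame (-37, 0, 1.5) mm.
- rib_top (a point): Place to press on the cover: top of the rib near its rear end, cover frame (16, 0, 21) mm.
- cell: Loose battery cell standing upright, nub up: dark metal cylinder 26.2 mm wide, 48 mm tall, with a 2 mm brass nub on top; 65 g. Origin: centre of its underside; z along its axis towards the nub.
- garlic: bystander: a garlic bulb, about 60 mm across, loose; origin under its middle
- tomato: bystander: a red tomato, about 65 mm, loose; origin under its middle
- teaspoon: bystander: a metal teaspoon lying flat, 138 x 28 x 12 mm, loose; origin under its middle
There are look-alikes about, which are no part of the job. Several things have the shape of the cell; the one meant has the colours described above.

How it is judged:
On the way, in this order (a step that is already met when the one before it is completed fails the run):
1. the cell stands, nub up, at the bottom of the empty well (horizontal distance between cell and well below 0.004 m and z of cell in the frame of well below 0.004 m and angle between cell's own z axis and vertical below 0.15 rad), for 0.2 s.
2. the cover's lip is in the slot under the ledge with the cover's other end still raised (cover at least 6 degrees from flat) (x of lip in the frame of radio between -0.041 and -0.033 m and z of lip in the frame of radio between 0.047 and 0.0615 m and y of lip in the frame of radio between -0.006 and 0.006 m and angle between the z axis of cover and the z axis of radio, either way round above 0.105 rad and angle between cover's own z axis and vertical below 1.3 rad), for 0.1 s.
At the end, for the whole second after the job is handed in: The cell stands nub up on the well's floor, within 4 mm; the cover lies closed, lip in the slot, within 2.5 degrees of flat, 5 mm of its seat sideways and 2 mm in height; the catch is back over its rear edge, within 3 mm of rest; both lie still (all of step 1 and x of lip in the frame of radio between -0.041 and -0.033 m and z of lip in the frame of radio between 0.047 and 0.0615 m and y of lip in the frame of radio between -0.006 and 0.006 m and angle between the z axis of cover and the z axis of radio, either way round below 0.045 rad and angle between cover's own z axis and vertical below 0.2 rad and horizontal distance between cover and seat below 0.005 m and z of cover in the frame of seat below 0.002 m and value of joint catch below 0.003 m and linear speed of each of cover, cell below 0.02 m/s); the robot touches nothing.
It fails at once if the garlic, the tomato or the teaspoon is pushed more than 4 cm (distance of any of garlic, tomato, teaspoon from where it was at the start of the episode above 0.04 m).
It also fails if it takes over 69 s, if anything falls off the work surface, if the arm or the gripper's body presses on something with over 40 N, if the wrist force passes 120 N, or if a joint passes its speed limit or range.

## Working session

There is one attempt and no reset: what is moved stays moved. The work goes in short steps, Python scripts to look and compute and a tool call to move; the robot and the scene stay as the last step left them, time stands still between calls to the robot, and variables do not carry over. Pictures are saved under pics/ and viewed, at most 10 in all, crops included, and the job is handed in when it is done.

Besides the shell and the picture viewer there is one more tool, called as name(argument=value, ...), one argument or row to a line, values as JSON. step_arm: Moves the arm, as the interface text tells. Its arguments: {"type":"object","properties":{"increments":{"type":"array"},"newtons":{"type":"number"}},"required":["increments"]}

```bash
mkdir -p pics; ls; python3 - <<'E'
from cell import robot, viewer
import cv2, numpy as np
a=viewer.read_camera("top"); b=viewer.read_camera("scene")
cv2.imwrite("pics/top.png",a[:,:,::-1]);cv2.imwrite("pics/scene.png",b[:,:,::-1])
np.set_printoptions(precision=4,suppress=True)
for n in("top","scene","wrist"):
  p=viewer.camera_params(n);print(n,p["K"],p["T"])
print(robot.observe())
E
```

```text
pics
top [[456.2187   0.     251.5839]
 [  0.     456.2187 188.3581]
 [  0.       0.       1.    ]] [[-0.0114 -0.986   0.1663  0.3065]
 [-0.9999  0.0122  0.0037  0.0077]
 [-0.0057 -0.1662 -0.9861  1.1647]
 [ 0.      0.      0.      1.    ]]
scene [[372.6906   0.     258.3879]
 [  0.     372.6906 193.4666]
 [  0.       0.       1.    ]] [[-0.6266 -0.3884  0.6757 -0.1381]
 [-0.7793  0.3149 -0.5417  0.5105]
 [-0.0024 -0.866  -0.5     0.5556]
 [ 0.      0.      0.      1.    ]]
wrist [[274.1079   0.     257.6757]
 [  0.     274.1079 194.0448]
 [  0.       0.       1.    ]] [[ 0.2749 -0.9279 -0.2519  0.2118]
 [-0.9615 -0.2656 -0.0707 -0.4862]
 [-0.0013  0.2617 -0.9652  0.3838]
 [ 0.      0.      0.      1.    ]]
{'time': 0.1, 'qpos': array([-1.44  ,  0.3427,  1.5249, -0.    ,  1.2754, -0.146 ]), 'qvel': array([-0.0007, -0.0038, -0.0022,  0.0003,  0.0008, -0.0001]), 'joint_efforts': array([  0.0027, -43.2005, -24.4694,   0.072 ,   0.0525,  -0.    ]), 'tool_pos': array([ 0.1434, -0.5046,  0.1943]), 'tool_rot': array([-3.1403, -0.0002,  0.2768]), 'contact_force': array([ 0.8507, -0.2317,  0.733 ]), 'torque': array([-0.0256, -0.01  ,  0.0137]), 'grip_force': 0.0, 'opening': 0.09159920629134188}
```

View pics/top.png

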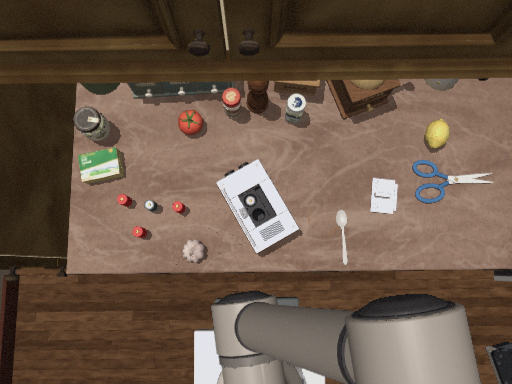

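View pics/scene.png

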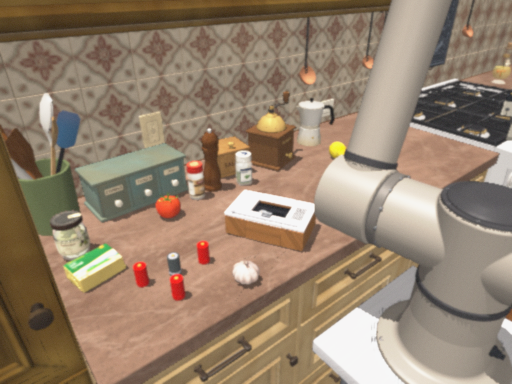

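Top view: candidates for the cell are red cylinders at (124,200), (178,207) and (139,231), plus the dark one at (151,206). I choose the dark one. The white plate at (384,196) is the likely cover, and the radio is at (258,205). Next is one close composite to check these.

```bash
python3 - <<'E'
import cv2, numpy as np
a=cv2.imread("pics/top.png")
c=lambda x,y,w,h,s:cv2.resize(a[y:y+h,x:x+w],None,fx=s,fy=s,interpolation=cv2.INTER_CUBIC)
r=c(210,150,100,110,5) #500x550
k=c(360,168,50,55,5) #250x275
l=c(130,180,50,55,5)
cv2.imwrite("pics/crop1.png",np.hstack([r,np.vstack([k,l])]))
E
```

```text
(no output)
```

View pics/crop1.png

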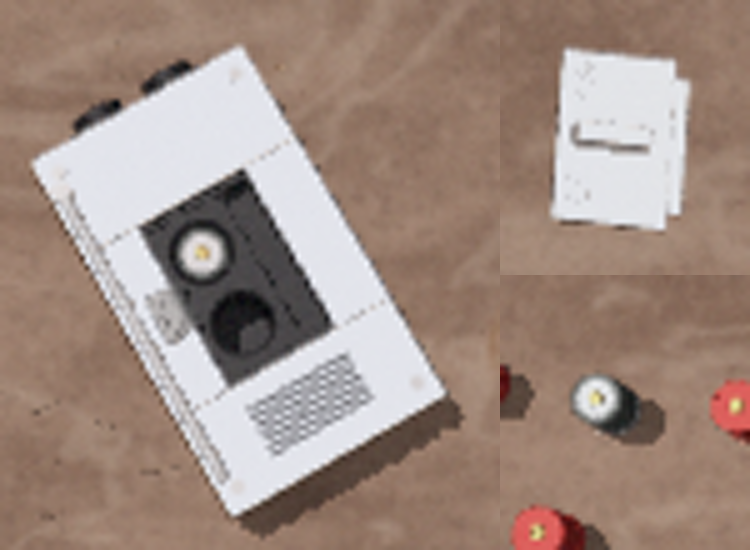

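The crop confirms it: the dark cell with a brass nub is at about (149,205). The empty well is at (258,214), the fixed cell at (250,200), and the catch on the left at (243,212). The cover's lip points right in the image. Now the measurements.

```bash
cat > h.py <<'E'
import numpy as np, cv2
from scipy.spatial.transform import Rotation as R
from cell import robot, viewer
np.set_printoptions(precision=4,suppress=True)
def ray(P,uv,z):
    d=P["T"][:3,:3]@np.linalg.solve(P["K"],[uv[0],uv[1],1.]); o=P["T"][:3,3]
    return o+d*(z-o[2])/d[2]
def proj(P,X):
    T=P["T"]; c=T[:3,:3].T@(np.asarray(X)-T[:3,3]); p=P["K"]@c; return p[:2]/p[2]
def delta(pos,rot,cmd=None):
    "cm and deg in tool axes from the measured pose to TCP pos / Rotation rot"
    s=robot.observe(); p,r=(s["tool_pos"],R.from_euler("xyz",s["tool_rot"])) if cmd is None else cmd
    print("d_cm",(r.inv().apply(np.asarray(pos)-p)*100).round(2),"dr",(r.inv()*rot).as_rotvec(degrees=True).round(2),"t",round(s["time"],2))
def down(yaw): return R.from_euler("xyz",[np.pi,0,yaw])
E
python3 - <<'E'
from h import *
a=cv2.imread("pics/top.png"); P=viewer.camera_params("top")
hsv=cv2.cvtColor(a,cv2.COLOR_BGR2HSV)
m=((hsv[...,1]<35)&(hsv[...,2]>140)).astype(np.uint8)
def rect(x,y,w,h,z,close):
    k=np.zeros_like(m);k[y:y+h,x:x+w]=m[y:y+h,x:x+w]
    k=cv2.morphologyEx(k,cv2.MORPH_OPEN,np.ones((2,2)))
    cs,_=cv2.findContours(k,0,2); c=max(cs,key=cv2.contourArea)
    pts=np.array([ray(P,p+0.0,z)[:2] for p in c[:,0].astype(float)])
    r=cv2.minAreaRect((pts*1000).astype(np.float32)); print(r); return r
rect(212,150,95,105,.065,1)
rect(362,170,45,52,.005,1)
for n,uv,z in[("nub",(149,204.6),.05),("radio corners",(258,159),.065),("",(216.4,182.6),.065),("",(257,253.4),.065),("",(299.4,229),.065),
 ("fixed nub",(250.4,200.2),.056),("tomato",(190,123),.03),("garlic",(193,251),.03),("spoon",(343,236),.01)]: print(n,ray(P,uv,z))
for uv in[(567,50),(675,60),(665,230),(552,217),(690,80),(680,215)]: print("cover",ray(P,(360+(uv[0]-500)/5,168+uv[1]/5),.005))
for uv in[(575,135),(652,147)]: print("rib",ray(P,(360+(uv[0]-500)/5,168+uv[1]/5),.021))
E
```

```text
((448.8652648925781, -2.9651260375976562), (200.579345703125, 120.0942153930664), 28.98396110534668)
((477.1241149902344, -329.53094482421875), (65.7374496459961, 89.29402923583984), 82.82504272460938)
nub [0.457  0.2654 0.05  ]
radio corners [ 0.5653 -0.0048  0.065 ]
 [0.5073 0.0979 0.065 ]
 [0.3344 0.0007 0.065 ]
 [ 0.3913 -0.1021  0.065 ]
fixed nub [0.464  0.0151 0.056 ]
tomato [0.6713 0.1693 0.03  ]
garlic [0.3429 0.1583 0.03  ]
spoon [ 0.3767 -0.2169  0.01  ]
cover [ 0.5253 -0.3029  0.005 ]
cover [ 0.5194 -0.3583  0.005 ]
cover [ 0.4313 -0.3476  0.005 ]
cover [ 0.4387 -0.2905  0.005 ]
cover [ 0.5088 -0.3654  0.005 ]
cover [ 0.4389 -0.3558  0.005 ]
rib [ 0.4784 -0.3003  0.021 ]
rib [ 0.4718 -0.3388  0.021 ]
```

```bash
python3 - <<'E'
from h import *
delta([.46,-.35,.22],down(np.radians(82)))
E
```

```text
d_cm [34.68 -6.23 -2.55] dr [ -0.06  -0.05 -66.14] t 0.1
```

step_arm(
  increments=[
    {"delta_pos": [6,-1,-0.5],"dr": [0,0,-10],"fingers": -1},
    {"delta_pos": [12,-2,-1],"dr": [0,0,-20],"fingers": -1},
    {"delta_pos": [18,-3,-1.5],"dr": [0,0,-30],"fingers": -0.8},
    {"delta_pos": [24,-4.5,-2],"dr": [0,0,-40],"fingers": -0.5},
    {"delta_pos": [30,-5.5,-2.5],"dr": [0,0,-50],"fingers": -0.2},
  ],
  newtons=15,
)

```text
time: 0.72
tool_pos: [0.4185, -0.3687, 0.2198]
tool_rot: [-3.141, -0.0, 1.155]
contact_force: [-0.0, -1.2, -0.4]
opening: 0.0675
grip_force: 0.0
```

```bash
python3 - <<'E'
from h import *
delta([.46,-.35,.22],down(np.radians(82)))
E
```

```text
d_cm [ 3.39  3.04 -0.02] dr [ -0.03  -0.01 -15.81] t 0.72
```

step_arm(
  increments=[
    {"delta_pos": [2,2,0],"dr": [0,0,-9],"fingers": -0.1},
    {"delta_pos": [3.4,3,0],"dr": [0,0,-16],"fingers": -0.1},
    {"delta_pos": [3.4,3,0],"dr": [0,0,-16],"fingers": -0.1},
    {"delta_pos": [3.4,3,0],"dr": [0,0,-16],"fingers": -0.1},
    {"delta_pos": [3.4,3,0],"dr": [0,0,-16],"fingers": -0.1},
  ],
)

```text
time: 1.35
tool_pos: [0.4576, -0.352, 0.22]
tool_rot: [-3.141, 0.0, 1.426]
contact_force: [-0.5, -0.0, -0.3]
opening: 0.0506
grip_force: 0.0
```

```bash
python3 - <<'E'
from h import *
P=viewer.camera_params("wrist"); a=viewer.read_camera("wrist")[:,:,::-1]
cv2.imwrite("pics/w1.png",a); np.savez("pics/w1.npz",K=P["K"],T=P["T"])
print(robot.observe()["tool_pos"])
E
```

```text
[ 0.4576 -0.3519  0.22  ]
```

View pics/w1.png

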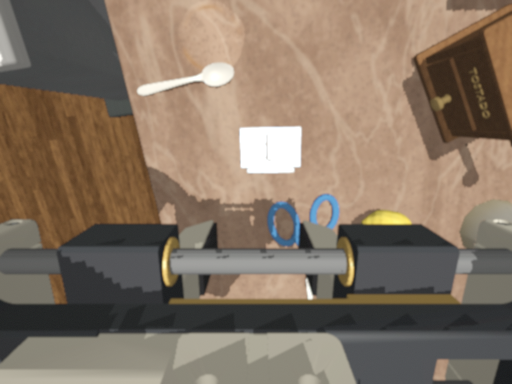

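The wrist view shows the cover at about (270,148), lip pointing down (tool -x), rib line at x≈267.

```bash
python3 - <<'E'
from h import *
a=cv2.imread("pics/w1.png"); P=np.load("pics/w1.npz")
m=np.zeros(a.shape[:2],np.uint8); sub=a[115:185,230:310]; hs=cv2.cvtColor(sub,cv2.COLOR_BGR2HSV)
m[115:185,230:310]=((hs[...,1]<40)&(hs[...,2]>150))
cs,_=cv2.findContours(m,0,2); c=max(cs,key=cv2.contourArea)[:,0].astype(float)
pts=np.array([ray(P,p,.004)[:2] for p in c])*1000
print(cv2.minAreaRect(pts.astype(np.float32)), m.sum())
# rows' extents
for y in range(122,178,4):
    xs=np.where(m[y])[0]
    if len(xs): print(y,xs.min(),xs.max(),end=" | ")
print()
for X in[(271,127.5),(271,173)]: print(ray(P,X,.004))
g=cv2.cvtColor(sub,cv2.COLOR_BGR2GRAY)
print(g[10:50:4,28:48])
E
```

```text
((480.36956787109375, -328.15142822265625), (68.49522399902344, 91.68292999267578), 81.81773376464844) 2892
126 255 300 | 130 239 301 | 134 239 301 | 138 239 301 | 142 239 301 | 146 239 301 | 150 240 301 | 154 240 301 | 158 240 301 | 162 240 300 | 166 240 300 | 170 246 294 | 
[ 0.4857 -0.2964  0.004 ]
[ 0.477  -0.3623  0.004 ]
[[160 162 165 168 171 172 174 173 173 172 171 169 168 165 162 159 156 153
  151 150]
 [255 255 255 255 255 255 255 255 255 255 255 255 255 255 255 255 255 255
  255 255]
 [255 255 255 255 255 255 255 255 255 255 255 255 255 255 255 255 255 255
  255 255]
 [255 255 255 255 255 255 255 255 242 242 255 255 255 255 255 255 255 255
  255 255]
 [255 255 255 255 255 255 255 255 242 241 255 255 255 255 255 255 255 255
  255 255]
 [255 255 255 255 255 255 255 254 232 238 255 255 255 255 255 255 255 255
  255 255]
 [255 255 255 255 255 255 255 255 243 239 255 255 255 255 255 255 255 255
  255 255]
 [255 255 255 255 255 255 255 255 242 236 255 255 255 255 255 255 255 255
  255 255]
 [255 255 255 255 255 255 255 249 223 229 255 255 255 255 255 255 255 255
  255 255]
 [255 255 255 255 255 255 255 255 255 255 255 255 255 255 255 255 255 255
  255 255]]
```

```bash
python3 - <<'E'
from h import *
delta([.455,-.04,.23],down(np.radians(119)))
E
```

```text
d_cm [30.83 -4.75 -1.  ] dr [ -0.01   0.01 -37.27] t 1.4
```

step_arm(
  increments=[
    {"delta_pos": [6,-1,-0.2],"dr": [0,0,-8],"fingers": -0.1},
    {"delta_pos": [12,-2,-0.4],"dr": [0,0,-15],"fingers": -0.1},
    {"delta_pos": [18,-3,-0.6],"dr": [0,0,-23],"fingers": -0.1},
    {"delta_pos": [24,-4,-0.8],"dr": [0,0,-30],"fingers": -0.1},
    {"delta_pos": [30,-4.8,-1],"dr": [0,0,-37.3],"fingers": -0.1},
  ],
)

```text
time: 2.02
tool_pos: [0.4528, -0.0463, 0.2303]
tool_rot: [3.141, 0.001, 2.082]
contact_force: [1.1, -0.5, -0.3]
opening: 0.0504
grip_force: 0.0
```

```bash
python3 - <<'E'
from h import *
P=viewer.camera_params("wrist"); print(np.abs(robot.observe()["qvel"]).max()); a=viewer.read_camera("wrist")[:,:,::-1]
cv2.imwrite("pics/w2.png",a); np.savez("pics/w2.npz",K=P["K"],T=P["T"])
h=cv2.cvtColor(a,cv2.COLOR_BGR2HSV)
m=((h[...,1]<40)&(h[...,2]>150)).astype(np.uint8); m[225:]=0
cs,_=cv2.findContours(m,0,2); c=max(cs,key=cv2.contourArea)[:,0].astype(float)
pts=np.array([ray(P,p,.065)[:2] for p in c])*1000
print(cv2.minAreaRect(pts.astype(np.float32)),c.min(0),c.max(0))
# predicted radio features from the top-view estimate
yaw=np.radians(118.98); Rr=R.from_euler("z",yaw); c0=np.array([.4489,-.003,0])
for n,q in[("fixed",(8,-20,56)),("well mouth",(8,20,55)),("bay",(-30,-45.5,65)),("",(-30,45.5,65)),("",(30,45.5,65)),("",(30,-45.5,65))]:
    print(n,proj(P,c0+Rr.apply(np.array(q)/1000)))
cv2.imwrite("pics/w2c.png",cv2.resize(a[40:230,150:400],None,fx=3,fy=3,interpolation=cv2.INTER_CUBIC))
delta([.457,.2654,.13],down(np.radians(119)))
E
```

```text
1.0152586829890495
((451.5177001953125, -0.6160354614257812), (201.17898559570312, 120.66863250732422), 29.366962432861328) [193.  93.] [356. 189.]
fixed [286.4161 137.0868]
well mouth [255.6919 136.8277]
bay [305.6314 167.2977]
 [235.9696 166.8305]
 [235.2991 119.2023]
 [308.1592 119.7154]
d_cm [26.2  15.56 10.19] dr [ 0.16 -0.18  0.82] t 2.08
```

View pics/w2c.png

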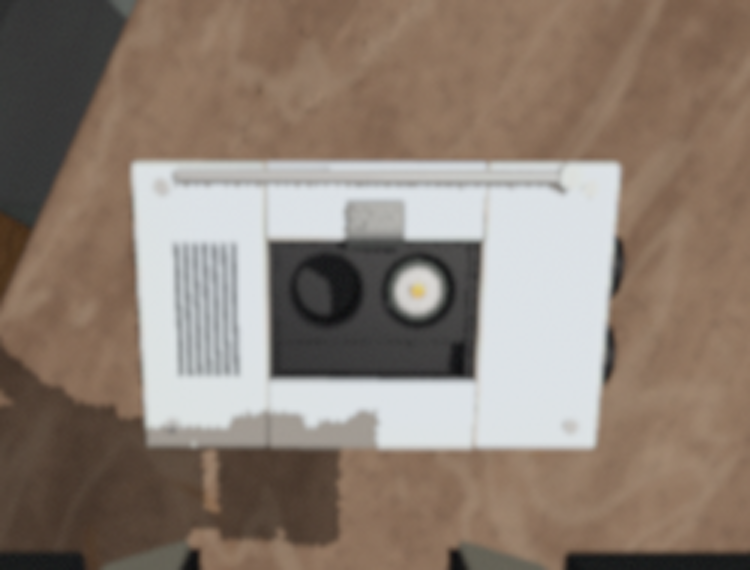

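The view shows the bay with the empty well at about (259,136) and the fixed cell's nub at (289,137). The arm was still moving, so I'll recheck later. Going to the cell now.

step_arm(
  increments=[
    {"delta_pos": [5.2,3,1],"dr": [0,0,0],"fingers": -0.1},
    {"delta_pos": [10.4,6.2,3],"dr": [0,0,0],"fingers": -0.1},
    {"delta_pos": [15.6,9.3,5],"dr": [0,0,0.5],"fingers": -0.1},
    {"delta_pos": [21,12.4,7.5],"dr": [0,0,0.5],"fingers": -0.1},
    {"delta_pos": [25.2,15,10],"dr": [0,0,0.5],"fingers": -0.1},
  ],
)

```text
time: 2.7
tool_pos: [0.462, 0.2465, 0.1299]
tool_rot: [3.14, 0.001, 2.069]
contact_force: [1.4, 0.0, 0.1]
opening: 0.0507
grip_force: 0.0
```

step_arm(
  increments=[
    {"delta_pos": [0,0,0],"dr": [0,0,0],"fingers": -0.1},
    {"delta_pos": [0,0,0],"dr": [0,0,0],"fingers": -0.1},
    {"delta_pos": [0,0,0],"dr": [0,0,0],"fingers": -0.1},
    {"delta_pos": [0,0,0],"dr": [0,0,0],"fingers": -0.1},
    {"delta_pos": [0,0,0],"dr": [0,0,0],"fingers": -0.1},
  ],
)

```text
time: 3.32
tool_pos: [0.4619, 0.2445, 0.1306]
tool_rot: [3.141, 0.0, 2.07]
contact_force: [-0.3, 0.3, 0.3]
opening: 0.0506
grip_force: 0.0
```

```bash
python3 - <<'E'
from h import *
P=viewer.camera_params("wrist"); a=viewer.read_camera("wrist")[:,:,::-1]
print(robot.observe()["tool_pos"],proj(P,[.457,.2654,.05]),proj(P,[.457,.2654,.0]))
h=cv2.cvtColor(a,cv2.COLOR_BGR2HSV)
m=((h[...,0]>15)&(h[...,0]<35)&(h[...,1]>90)&(h[...,2]>120)).astype(np.uint8)
n,l,s,c=cv2.connectedComponentsWithStats(m)
for i in range(1,n):
    if s[i,4]>3: print(s[i,4],c[i],ray(P,c[i],.05))
cv2.imwrite("pics/w3.png",a)
delta([.457,.2654,.029],down(np.radians(119)))
E
```

```text
[0.4618 0.2446 0.1304] [262.9673 170.3497] [262.1615 162.7605]
17 [56.7059  4.6471] [0.2316 0.3065 0.05  ]
4 [53.25  6.  ] [0.2293 0.3041 0.05  ]
11 [72.1818  7.1818] [0.2439 0.311  0.05  ]
6 [51.6667 11.3333] [0.2294 0.2995 0.05  ]
7 [69.5714 11.7143] [0.243  0.3066 0.05  ]
5 [123.4  13.6] [0.2844 0.3276 0.05  ]
5 [63.  14.8] [0.2388 0.3016 0.05  ]
6 [43.1667 18.    ] [0.2245 0.291  0.05  ]
4 [89.75 16.75] [0.2597 0.3114 0.05  ]
4 [37.25 20.5 ] [0.2205 0.2867 0.05  ]
15 [52.4    23.2667] [0.2328 0.2909 0.05  ]
4 [64.5 29.5] [0.2436 0.2913 0.05  ]
1324 [385.5227  98.6163] [0.5245 0.3795 0.05  ]
16 [71.125 41.625] [0.2518 0.2849 0.05  ]
12 [51.5833 50.5833] [0.2388 0.2695 0.05  ]
4 [76. 50.] [0.2578 0.2805 0.05  ]
4 [ 9.5 59. ] [0.2077 0.2447 0.05  ]
5 [101.4  66.8] [0.2825 0.2783 0.05  ]
19 [45.4211 71.0526] [0.2391 0.2504 0.05  ]
4 [474.   68.5] [0.5798 0.4393 0.05  ]
23 [471.4348  74.    ] [0.5808 0.4346 0.05  ]
5 [465.8  85.6] [0.5828 0.4243 0.05  ]
10 [463.8  89.3] [0.5832 0.421  0.05  ]
27 [460.037   97.5556] [0.5849 0.4136 0.05  ]
44 [218.1591 112.75  ] [0.3932 0.2933 0.05  ]
38 [313.4211 115.6842] [0.4735 0.3342 0.05  ]
110 [437.     145.2636] [0.5937 0.3684 0.05  ]
16 [265.  170.5] [0.4589 0.2662 0.05  ]
4 [ 69.5  211.25] [0.3016 0.1314 0.05  ]
22 [229.3182 225.1364] [0.4542 0.1973 0.05  ]
267 [167.2397 258.6966] [0.4127 0.13   0.05  ]
226 [349.469 263.146] [0.59   0.2208 0.05  ]
1543 [335.2275 299.4653] [0.6014 0.1746 0.05  ]
d_cm [ 2.05  0.57 10.14] dr [ 0.03  0.01 -0.4 ] t 3.38
```

View pics/w3.png

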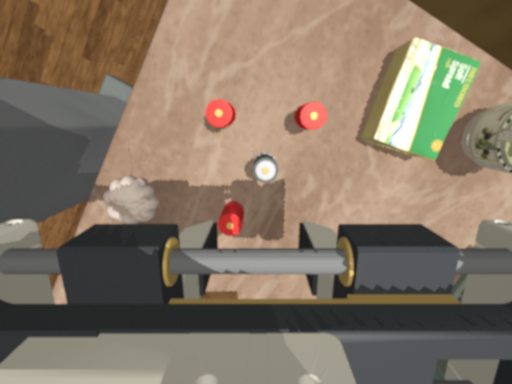

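The dark cell is at (265,170), between the reds at (219,113), (312,115) and (231,220). Descending.

step_arm(
  increments=[
    {"delta_pos": [2,0.7,1.5],"dr": [0,0,-0.4],"fingers": -0.1},
    {"delta_pos": [2,0.7,5],"dr": [0,0,-0.4],"fingers": -0.1},
    {"delta_pos": [2,0.7,9],"dr": [0,0,-0.4],"fingers": -0.1},
    {"delta_pos": [2,0.7,10.1],"dr": [0,0,-0.4],"fingers": -0.1},
    {"delta_pos": [2,0.7,10.1],"dr": [0,0,-0.4],"fingers": -0.1},
  ],
)

```text
time: 4.0
tool_pos: [0.4581, 0.2659, 0.0292]
tool_rot: [-3.141, 0.0, 2.078]
contact_force: [0.6, 0.6, 0.6]
opening: 0.0508
grip_force: 0.0
```

step_arm(
  increments=[
    {"delta_pos": [0,0,0],"dr": [0,0,0],"fingers": 1},
    {"delta_pos": [0,0,0],"dr": [0,0,0],"fingers": 1},
    {"delta_pos": [0,0,0],"dr": [0,0,0],"fingers": 1},
    {"delta_pos": [0,0,0],"dr": [0,0,0],"fingers": 1},
    {"delta_pos": [0,0,0],"dr": [0,0,0],"fingers": 1},
  ],
  newtons=15,
)

```text
time: 4.62
tool_pos: [0.4581, 0.2661, 0.0292]
tool_rot: [3.141, 0.0, 2.078]
contact_force: [-0.1, -0.0, -0.0]
opening: 0.0052
grip_force: 0.0
```

```bash
python3 - <<'E'
from h import *
print(robot.observe()["tool_pos"])
delta([.4275,-.0057,.16],down(np.radians(119)))
E
```

```text
[0.4581 0.2661 0.0292]
d_cm [-22.27 -15.87 -13.08] dr [0.01 0.01 0.06] t 4.62
```

The fingers closed to 5 mm, so the grasp missed. Looking.

```bash
python3 - <<'E'
from h import *
w=viewer.read_camera("wrist")[:,:,::-1];t=viewer.read_camera("top")[:,:,::-1];s=viewer.read_camera("scene")[:,:,::-1]
Z=lambda a,f:cv2.resize(a,None,fx=f,fy=f,interpolation=cv2.INTER_CUBIC)
cv2.imwrite("pics/m1.png",np.vstack([np.hstack([Z(t[170:250,100:200],4),Z(s[220:320,110:235],3.2)]),Z(w[100:280,100:500],2)]))
E
```

```text
(no output)
```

View pics/m1.png

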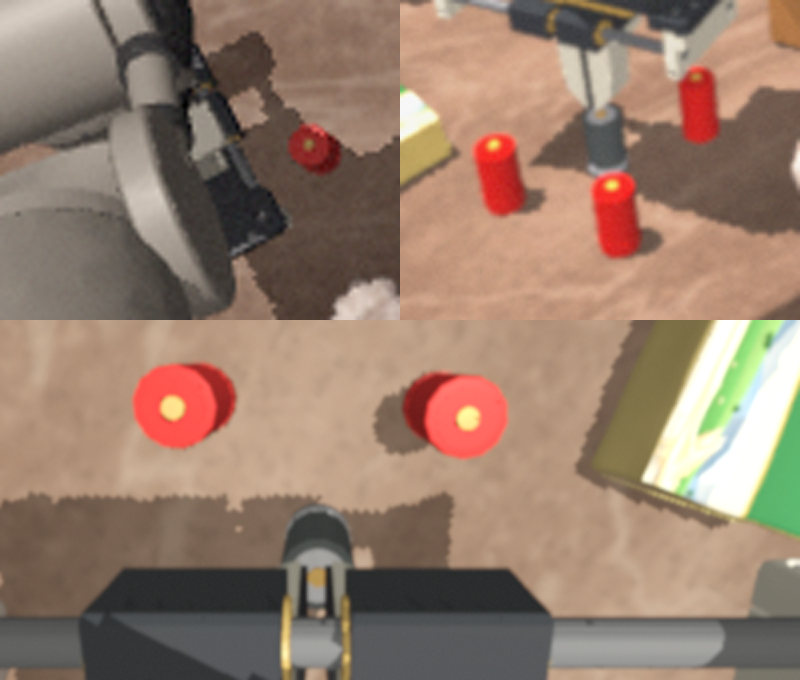

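```bash
python3 - <<'E'
from h import *
P=viewer.camera_params("wrist"); S=viewer.camera_params("scene")
s=robot.observe(); print(s["opening"],s["grip_force"],s["tool_pos"],s["contact_force"])
for z in(.029,.048,.05): print(z,proj(P,[.4585,.266,z]),proj(S,[.4585,.266,z]))
print(ray(P,(259,229),.05), "scene nub px",(110+200/3.2,220+105/3.2),"scene base px",(110+207/3.2,220+165/3.2),ray(S,(110+207/3.2,220+168/3.2),0),ray(S,(110+200/3.2,220+106/3.2),.05),)
E
```

```text
0.0001730506715117407 0.0 [0.458 0.266 0.029] [0.3949 0.3283 0.0682]
0.029 [257.6082 218.0833] [173.4899 262.1961]
0.048 [257.5829 227.9426] [172.4464 255.2544]
0.05 [257.5799 229.0968] [172.3351 254.5139]
[0.4593 0.2665 0.05  ] scene nub px (172.5, 252.8125) scene base px (174.6875, 271.5625) [0.4589 0.2666 0.    ] [0.4624 0.2636 0.05  ]
```

The scene view has the fingertips ending at the cell's top rather than beside it, as if the true tips were higher than reported. I'll check the geometry numerically, then retry lower.

```bash
python3 - <<'E'
from h import *
print(robot.grip_depth,[x for x in dir(robot) if x[0]!="_"],[x for x in dir(viewer) if x[0]!="_"])
a=viewer.read_camera("wrist")[:,:,::-1]
g=cv2.cvtColor(a,cv2.COLOR_BGR2GRAY)
print(g[205:240:2,236:280:2])
E
```

```text
-0.0188 ['IKError', 'grip_depth', 'hand_in', 'observe'] ['camera_params', 'read_camera']
[[107 108 109 112  84  56  55  58  58  58  57  56  57  57  59  57  56  54
   61 106 106 104]
 [106 110 111 108  64  56  54  57  58  57  57  56  57  57  58  56  56  55
   56  95 109 101]
 [107 110 112 103  60  55  55  57  60  63  65  65  66  67  62  58  55  56
   54  77 103 102]
 [108 111 111  87  55  56  57  66  75  79  80  80  80  79  78  71  62  56
   55  61  93 101]
 [110 110 108  79  55  61  71  78  81  83  90  94  94  89  83  80  78  71
   59  57  94 125]
 [111 110 104  69  64  76  79  85 109 130 142 149 151 143 126  98  82  78
   72  57 111 158]
 [111 109 100  64  74  79  91 129 155 160 161 163 164 164 160 149 120  85
   78  67 112 165]
 [111 108  96  70  79  87 132 157 159 161 161 162 165 161 159 161 155 122
   83  77 110 171]
 [109 108  94  80  86 115 146 147 145 152 155 155 157 150 143 149 154 149
  102  79 102 167]
 [ 88  89  76  76  93 111 117 124 135 101  86  94  84 117 137 121 117 120
   99  72  79 137]
 [ 48  48  46  48  50  52  52  96 133  83  43  58  39 107 130  75  52  51
   50  47  46  56]
 [ 44  45  44  45  44  45  44  90 133  79  43  59  41 105 129  65  43  44
   43  43  45  45]
 [ 45  46  45  43  45  43  44  90 130  72  43  58  39  98 127  63  44  44
   45  43  44  43]
 [ 44  44  44  44  45  44  43  89 129  70  43  60  37  97 129  64  43  44
   44  45  43  44]
 [ 45  45  44  44  43  44  44  90 129  67  43  62  38  94 127  64  43  43
   45  44  45  43]
 [ 44  45  46  44  44  43  42  90 127  62  45  61  38  91 127  64  45  44
   44  44  44  45]
 [ 43  45  45  44  43  44  46  93 118  59  45  62  35  79 114  69  43  45
   44  44  44  44]
 [ 41  44  44  44  43  43  53 114 115  56  44  62  37  65 102  79  45  45
   44  45  45  44]]
```

step_arm(
  increments=[
    {"delta_pos": [0,0,0],"dr": [0,0,0],"fingers": -0.1},
    {"delta_pos": [0,0,0],"dr": [0,0,0],"fingers": -0.1},
    {"delta_pos": [0,0,0],"dr": [0,0,0],"fingers": -0.1},
    {"delta_pos": [0,0,0],"dr": [0,0,0],"fingers": -0.1},
    {"delta_pos": [0,0,0],"dr": [0,0,0],"fingers": -0.1},
  ],
)

```text
time: 5.45
tool_pos: [0.458, 0.2661, 0.0291]
tool_rot: [-3.142, 0.0, 2.078]
contact_force: [0.2, 1.1, 0.1]
opening: 0.0456
grip_force: 0.0
```

```bash
python3 - <<'E'
from h import *
a=viewer.read_camera("wrist")[:,:,::-1]; P=viewer.camera_params("wrist")
s=viewer.read_camera("scene")[:,:,::-1]
g=cv2.cvtColor(a,cv2.COLOR_BGR2GRAY)
print(robot.observe()["opening"])
print(g[205:262:3,212:304:3])
tool=robot.observe(); Rt=R.from_euler("xyz",tool["tool_rot"])
for z in(0,-.01,-.019,-.03): print(z,[proj(P,tool["tool_pos"]+Rt.apply([.0095,sy*.025,z])).round(0) for sy in(-1,1)])
Z=lambda a,f:cv2.resize(a,None,fx=f,fy=f,interpolation=cv2.INTER_CUBIC)
cv2.imwrite("pics/m2.png",np.hstack([Z(a[180:280,190:330],2.8),Z(s[215:300,120:240],3.3)[:280]]))
E
```

```text
0.04959731128473176
[[110 110 141 116 150 115 108 106 110 112 114  65  57  60  60  60  59  59
   59  57  62 108 107 107 107 107 106 102 100 101  96]
 [109 111 111 111 111 109 108 105 110 115 112  58  58  58  62  60  62  61
   59  57  57 112 104 107 104 103 102  99 101  97  93]
 [113 114 112 113 109 109 111 110 111 114  87  56  59  73  82  82  83  81
   73  62  56  84 102 107 102 100 100  97 101  98  95]
 [112 113 113 114 114 114 114 114 116 113  77  66  79  84 105 177 144 111
   86  82  68  70 104 106 104 103 101 100 100  99  98]
 [109 112 111 112 113 114 115 116 114 110  68  81  96 149 165 209 179 167
  152 102  81  67 105 109 108 104 100 100  97  96  98]
 [120 130 115 113 113 114 115 114 112 107  78  87 152 165 166 165 167 168
  166 159  92  81 110 114 111 102  99  99  97 114 121]
 [143 130  61 102 113 113 114 113 109 104  83 125 164 164 166 154 156 166
  166 165 137  82 108 114 126 120  97  97  57  94 144]
 [144 101  35  95 110 111 114 113 107 105  81 148 164 163 156 157 155 153
  166 165 157  83 104 113 110 104  95  93  47  51 136]
 [138  57  31  92 105 108 112 112 110 106  82 14
[... 864 characters left out ...]
 105 104 104 103 104 103 104 104 103 103 103 104 104 104  88  95
  103 102 103 103 102 103 105 103 103 104 103 104 103]
 [127 127 127 127 126 127 127 128 128 127 127 127 127 126 126 126 125 125
  127 127 128 128 127 128 127 128 130 130 129 130 131]
 [138 138 139 139 139 138 138 138 138 139 139 139 139 139 138 138 140 139
  139 139 139 139 139 139 139 140 138 139 140 141 139]
 [157 157 157 157 157 156 157 157 157 157 157 157 157 157 157 157 157 157
  157 157 157 157 157 157 157 157 156 157 157 157 157]]
0 [array([223., 205.]), array([292., 205.])]
-0.01 [array([221., 210.]), array([293., 210.])]
-0.019 [array([219., 214.]), array([295., 214.])]
-0.03 [array([217., 220.]), array([297., 220.])]
```

View pics/m2.png

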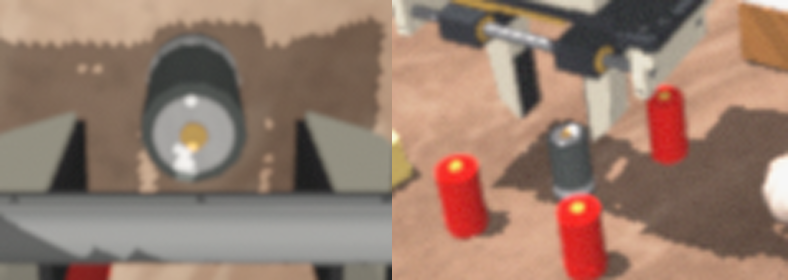

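The fingers straddle the cell, but their tips look about 25 mm above the reported TCP. Lowering 2 cm is safe either way, so I'll do that and close again.

step_arm(
  increments=[
    {"delta_pos": [0,0,0.7],"dr": [0,0,0],"fingers": -0.1},
    {"delta_pos": [0,0,1.4],"dr": [0,0,0],"fingers": -0.1},
    {"delta_pos": [0,0,2],"dr": [0,0,0],"fingers": -0.1},
    {"delta_pos": [0,0,2],"dr": [0,0,0],"fingers": -0.1},
    {"delta_pos": [0,0,2],"dr": [0,0,0],"fingers": 0.2},
  ],
)

```text
time: 6.18
tool_pos: [0.4581, 0.2661, 0.0091]
tool_rot: [3.142, 0.0, 2.078]
contact_force: [0.2, 0.4, -0.4]
opening: 0.0445
grip_force: 0.0
```

step_arm(
  increments=[
    {"delta_pos": [0,0,0],"dr": [0,0,0],"fingers": 0.6},
    {"delta_pos": [0,0,0],"dr": [0,0,0],"fingers": 1},
    {"delta_pos": [0,0,0],"dr": [0,0,0],"fingers": 1},
    {"delta_pos": [0,0,0],"dr": [0,0,0],"fingers": 1},
    {"delta_pos": [0,0,0],"dr": [0,0,0],"fingers": 1},
  ],
)

```text
time: 6.8
tool_pos: [0.4582, 0.2661, 0.0092]
tool_rot: [3.141, 0.0, 2.078]
contact_force: [0.2, -0.1, 0.5]
opening: 0.0241
grip_force: 15.0
```

```bash
python3 - <<'E'
from h import *
s=robot.observe(); print(s["opening"],s["grip_force"],s["tool_pos"])
P=viewer.camera_params("wrist"); a=viewer.read_camera("wrist")[:,:,::-1]
S=viewer.camera_params("scene"); b=viewer.read_camera("scene")[:,:,::-1]; cv2.imwrite("pics/s4.png",b); cv2.imwrite("pics/w4.png",a)
m=cv2.imread("pics/m2.png")
Rt=R.from_euler("xyz",s["tool_rot"]); p=np.array([.458,.266,.0291])
print("m2 scene tip seen (161,250.5),(180,257)")
for z in(0,-.01,-.02,-.03): print(z,[proj(S,p+Rt.apply([0,sy*.03,z])).round(0) for sy in(-1,1)])
E
```

```text
0.024114709592538926 15.00318557024002 [0.4582 0.2661 0.0092]
m2 scene tip seen (161,250.5),(180,257)
0 [array([186., 266.]), array([162., 259.])]
-0.01 [array([185., 262.]), array([161., 255.])]
-0.02 [array([185., 258.]), array([161., 252.])]
-0.03 [array([184., 255.]), array([160., 248.])]
```

Gripped: opening 24 mm at 15 N. The true tips sit about 23 mm above the reported TCP, so from here the cell's base is at TCP z - 9 mm. Lifting towards the radio, stopping 4 cm short for a still look.

```bash
python3 - <<'E'
from h import *
u=np.array([-.4848,.8746,0])
delta(np.array([.4275,-.0057,.16])-.04*u,down(np.radians(119)))
E
```

```text
d_cm [-26.27 -15.88 -15.08] dr [0.02 0.01 0.06] t 6.9
```

step_arm(
  increments=[
    {"delta_pos": [0,0,-3],"dr": [0,0,0],"fingers": 1},
    {"delta_pos": [0,0,-7],"dr": [0,0,0],"fingers": 1},
    {"delta_pos": [0,0,-11],"dr": [0,0,0],"fingers": 1},
    {"delta_pos": [-3,-1.6,-14],"dr": [0,0,0],"fingers": 1},
    {"delta_pos": [-8,-4.5,-15],"dr": [0,0,0],"fingers": 1},
  ],
)

```text
time: 7.52
tool_pos: [0.4584, 0.1744, 0.1608]
tool_rot: [3.138, 0.001, 2.081]
contact_force: [-0.7, -0.8, -1.2]
opening: 0.0241
grip_force: 15.0
```

Remaining from the commanded pose: (-18.3, -11.4, 0) cm.

step_arm(
  increments=[
    {"delta_pos": [-5,-3.1,0],"dr": [0,0,0],"fingers": 1},
    {"delta_pos": [-10,-6.2,0],"dr": [0,0,0],"fingers": 1},
    {"delta_pos": [-15,-9.3,0],"dr": [0,0,0],"fingers": 1},
    {"delta_pos": [-18.3,-11.4,0],"dr": [0,0,0],"fingers": 1},
    {"delta_pos": [-18.3,-11.4,0],"dr": [0,0,0],"fingers": 1},
  ],
)

```text
time: 8.15
tool_pos: [0.4464, -0.0432, 0.1589]
tool_rot: [-3.141, -0.0, 2.074]
contact_force: [0.3, 0.8, -1.1]
opening: 0.0241
grip_force: 15.0
```

```bash
cat > radio.py <<'E'
from h import *
P=viewer.camera_params("wrist"); s=robot.observe(); print(s["tool_pos"],s["grip_force"],np.abs(s["qvel"]).max()); a=viewer.read_camera("wrist")[:,:,::-1]
h=cv2.cvtColor(a,cv2.COLOR_BGR2HSV)
m=((h[...,1]<40)&(h[...,2]>150)).astype(np.uint8); m[222:]=0
y0=int(m.sum(1).argmax()); 
m2=((h[...,0]>15)&(h[...,0]<35)&(h[...,1]>90)&(h[...,2]>120)).astype(np.uint8); m2[222:]=0
yaw=np.radians(118.98); Rr=R.from_euler("z",yaw); c0=np.array([.4489,-.003,0])
pf=proj(P,c0+Rr.apply([.008,-.02,.056])); print("pred fixed nub",pf)
n,l,st,c=cv2.connectedComponentsWithStats(m2)
for i in range(1,n):
    if np.hypot(*(c[i]-pf))<25: print("nub",st[i,4],c[i],ray(P,c[i],.056),"implied centre shift mm",1000*(ray(P,c[i],.056)-(c0+Rr.apply([.008,-.02,.056]))))
dark=(h[...,2]<110).astype(np.uint8); dark[222:]=0
q=[proj(P,c0+Rr.apply(np.array(v)/1000)) for v in[(-30,-45.5,65),(-30,45.5,65),(30,45.5,65),(30,-45.5,65)]]; print("pred bay",np.round(q,0).tolist())
n,l,st,c=cv2.connectedComponentsWithStats(dark)
k=l==l[tuple(np.mean(q,0).astype(int)[::-1])]
print("dark blob bbox",np.where(k.any(0))[0][[0,-1]],np.where(k.any(1))[0][[0,-1]])
cv2.imwrite("pics/w5.png",a)
E
python3 radio.py
```

```text
[ 0.4464 -0.0432  0.1589] 14.995669573545456 0.061873579996496106
pred fixed nub [296.7806 146.6139]
nub 18 [299.7222 145.8889] [0.4648 0.0158 0.056 ] implied centre shift mm [ 2.3248  2.1489 -0.    ]
pred bay [[321.0, 184.0], [235.0, 184.0], [233.0, 125.0], [324.0, 125.0]]
dark blob bbox [239 326] [125 182]
```

```bash
python3 - <<'E'
from h import *
P=viewer.camera_params("wrist"); s=robot.observe(); a=cv2.imread("pics/w5.png"); t=s["tool_pos"]
h=cv2.cvtColor(a,cv2.COLOR_BGR2HSV)
m2=((h[...,0]>15)&(h[...,0]<35)&(h[...,1]>90)&(h[...,2]>100)).astype(np.uint8)
print("pred held nub",proj(P,t+[0,0,.0408]))
n,l,st,c=cv2.connectedComponentsWithStats(m2)
for i in range(1,n):
    if st[i,4]>4 and 235<c[i][0]<310 and 120<c[i][1]<260: print(st[i,4],c[i],ray(P,c[i],t[2]+.0408)-t)
for z in(.054,.056): print(ray(P,(299.7,145.9),z))
g=cv2.cvtColor(a,cv2.COLOR_BGR2GRAY)
print("bay edges: col 300",np.round(g[115:192:1,270].astype(int)).tolist()); print("row 175",g[175,225:335].tolist())
E
```

```text
pred held nub [256.824  241.5516]
18 [299.7222 145.8889] [-0.0069  0.06    0.0408]
88 [257.5795 241.    ] [0.0002 0.0005 0.0408]
[0.4651 0.0173 0.054 ]
[0.4648 0.0174 0.056 ]
bay edges: col 300 [167, 176, 183, 189, 187, 176, 166, 165, 168, 152, 114, 67, 45, 43, 50, 57, 59, 51, 38, 26, 23, 23, 23, 23, 24, 23, 25, 25, 22, 23, 23, 20, 22, 22, 20, 18, 14, 13, 15, 12, 12, 17, 23, 31, 41, 50, 54, 56, 55, 53, 52, 50, 50, 53, 53, 52, 51, 54, 51, 52, 53, 52, 48, 41, 29, 33, 57, 115, 176, 208, 216, 214, 201, 179, 157, 149, 148]
row 175 [146, 158, 198, 214, 217, 217, 217, 217, 217, 217, 217, 217, 208, 179, 124, 68, 46, 40, 38, 46, 47, 48, 48, 48, 47, 49, 48, 48, 50, 49, 49, 50, 52, 50, 49, 51, 51, 51, 52, 50, 49, 52, 52, 51, 52, 53, 51, 51, 52, 53, 54, 53, 51, 53, 52, 54, 53, 54, 54, 54, 55, 53, 54, 55, 54, 55, 54, 54, 55, 54, 56, 54, 56, 55, 55, 55, 56, 56, 55, 55, 55, 56, 56, 55, 58, 54, 48, 36, 29, 23, 22, 19, 14, 20, 37, 51, 54, 57, 79, 130, 181, 207, 216, 217, 217, 217, 217, 217, 217, 217]
```

The held nub matches the TCP to 0.5 mm. The fixed nub and bay edges put the radio centre at about (0.451, -0.001), so the well is at (0.4296, -0.0037).

```bash
python3 - <<'E'
from h import *
print(robot.observe()["tool_pos"])
delta(np.array([.4296,-.0037,.075]),down(np.radians(119)))
E
```

```text
[ 0.4464 -0.0418  0.1589]
d_cm [4.14 0.37 8.39] dr [-0.02 -0.04 -0.11] t 8.2
```

step_arm(
  increments=[
    {"delta_pos": [4.1,0.4,1],"dr": [0,0,0],"fingers": 1},
    {"delta_pos": [4.1,0.4,4],"dr": [0,0,0],"fingers": 1},
    {"delta_pos": [4.1,0.4,7],"dr": [0,0,0],"fingers": 1},
    {"delta_pos": [4.1,0.4,8.4],"dr": [0,0,0],"fingers": 1},
    {"delta_pos": [4.1,0.4,8.4],"dr": [0,0,0],"fingers": 1},
  ],
)

```text
time: 8.82
tool_pos: [0.4294, -0.0019, 0.0742]
tool_rot: [-3.14, -0.002, 2.08]
contact_force: [0.6, 0.8, -0.2]
opening: 0.0242
grip_force: 15.0
```

```bash
python3 - <<'E'
from h import *
delta(np.array([.4296,-.0037,.049]),down(np.radians(119))); print(robot.observe()["tool_pos"])
P=viewer.camera_params("wrist"); a=viewer.read_camera("wrist")[:,:,::-1]; cv2.imwrite("pics/w6.png",a)
h=cv2.cvtColor(a,cv2.COLOR_BGR2HSV)
m2=((h[...,0]>15)&(h[...,0]<35)&(h[...,1]>90)&(h[...,2]>100)).astype(np.uint8)
n,l,st,c=cv2.connectedComponentsWithStats(m2)
for i in range(1,n):
    if st[i,4]>8 and 150<c[i][1]<245 and 200<c[i][0]<360: print(st[i,4],c[i],ray(P,c[i],.054),"pred",proj(P,[.4647,.0157,.054]))
E
```

```text
d_cm [-0.17 -0.07  2.52] dr [-0.12 -0.11  0.15] t 8.82
[ 0.4294 -0.0019  0.0742]
45 [306.8444 211.0444] [0.4651 0.0163 0.054 ] pred [306.0403 211.4065]
87 [257.5977 240.9425] [ 0.4433 -0.026   0.054 ] pred [306.0403 211.4065]
```

step_arm(
  increments=[
    {"delta_pos": [0,0,0.5],"dr": [0,0,0],"fingers": 1},
    {"delta_pos": [0,0,0.8],"dr": [0,0,0],"fingers": 1},
    {"delta_pos": [0,0,0.8],"dr": [0,0,0],"fingers": 1},
    {"delta_pos": [0,0,0.8],"dr": [0,0,0],"fingers": 1},
    {"delta_pos": [0,0,0.8],"dr": [0,0,0],"fingers": 1},
  ],
)

```text
time: 9.5
tool_pos: [0.4305, -0.0033, 0.0672]
tool_rot: [3.141, 0.0, 2.078]
contact_force: [-0.7, -1.0, -0.2]
opening: 0.0245
grip_force: 15.0
```

```bash
python3 - <<'E'
from h import *
delta(np.array([.430,-.0034,.049]),down(np.radians(119))); print(robot.observe()["tool_pos"],robot.observe()["contact_force"])
E
```

```text
d_cm [ 0.02 -0.04  1.82] dr [0.01 0.01 0.05] t 9.5
[ 0.4305 -0.0033  0.0672] [-0.7421 -1.0344 -0.1609]
```

step_arm(
  increments=[
    {"delta_pos": [0,0,0.3],"dr": [0,0,0],"fingers": 1},
    {"delta_pos": [0,0,0.6],"dr": [0,0,0],"fingers": 1},
    {"delta_pos": [0,0,0.9],"dr": [0,0,0],"fingers": 1},
    {"delta_pos": [0,0,1.1],"dr": [0,0,0],"fingers": 1},
    {"delta_pos": [0,0,1.1],"dr": [0,0,0],"fingers": 1},
  ],
)

```text
time: 10.12
tool_pos: [0.4302, -0.0033, 0.0559]
tool_rot: [-3.141, -0.0, 2.078]
contact_force: [0.1, -0.3, -0.6]
opening: 0.024
grip_force: 15.0
```

step_arm(
  increments=[
    {"delta_pos": [0,0,0.3],"dr": [0,0,0],"fingers": 1},
    {"delta_pos": [0,0,0.6],"dr": [0,0,0],"fingers": 1},
    {"delta_pos": [0,0,0.8],"dr": [0,0,0],"fingers": 1},
    {"delta_pos": [0,0,0.8],"dr": [0,0,0],"fingers": 1},
    {"delta_pos": [0,0,0.8],"dr": [0,0,0],"fingers": 1},
  ],
)

```text
time: 10.75
tool_pos: [0.4304, -0.0033, 0.0481]
tool_rot: [-3.142, 0.0, 2.078]
contact_force: [-0.5, -0.3, -0.8]
opening: 0.0239
grip_force: 15.0
```

step_arm(
  increments=[
    {"delta_pos": [0,0,0],"dr": [0,0,0],"fingers": 0.3},
    {"delta_pos": [0,0,0],"dr": [0,0,0],"fingers": 0},
    {"delta_pos": [0,0,0],"dr": [0,0,0],"fingers": -0.1},
    {"delta_pos": [0,0,0],"dr": [0,0,0],"fingers": -0.1},
    {"delta_pos": [0,0,0],"dr": [0,0,0],"fingers": -0.1},
  ],
)

```text
time: 11.38
tool_pos: [0.4304, -0.0033, 0.0481]
tool_rot: [3.142, 0.0, 2.078]
contact_force: [-0.2, -0.2, -0.9]
opening: 0.0504
grip_force: 0.0
```

step_arm(
  increments=[
    {"delta_pos": [0,0,-3],"dr": [0,0,0],"fingers": -0.1},
    {"delta_pos": [-1,0,-7],"dr": [0,0,0],"fingers": -0.1},
    {"delta_pos": [-3,0,-11],"dr": [0,0,0],"fingers": -0.1},
    {"delta_pos": [-4,0,-12],"dr": [0,0,0],"fingers": -0.1},
    {"delta_pos": [-4,0,-12],"dr": [0,0,0],"fingers": -0.1},
  ],
)

```text
time: 12.0
tool_pos: [0.4499, -0.0386, 0.1679]
tool_rot: [3.141, 0.0, 2.077]
contact_force: [-0.3, 0.5, -0.5]
opening: 0.0504
grip_force: 0.0
```

```bash
sed -i 's/\.4489,-\.003,0/.451,-.001,0/' radio.py; cat >> radio.py <<'E'
for i in range(1):
    n,l,st,c=cv2.connectedComponentsWithStats(m2)
    for z in(.054,):
        for j in range(1,n):
            if st[j,4]>5 and 230<c[j][0]<330 and 100<c[j][1]<222:
                w=ray(P,c[j],z); print(c[j],Rr.inv().apply(w-c0)*1000)
E
python3 radio.py
```

```text
[ 0.4499 -0.0386  0.1679] 0.0 0.04813069840436872
pred fixed nub [293.3509 147.4495]
nub 16 [293.5 147.5] [0.4648 0.0157 0.056 ] implied centre shift mm [ 0.1699  0.0322 -0.    ]
pred bay [[316.0, 183.0], [233.0, 183.0], [232.0, 127.0], [320.0, 127.0]]
dark blob bbox [234 319] [128 183]
[258.8889 147.2778] [ 7.9134 17.5164 54.    ]
[293.5 147.5] [  7.753 -20.423  54.   ]
```

```bash
python3 - <<'E'
from h import *
a=cv2.imread("pics/w5.png"); P=viewer.camera_params("wrist")
c0=np.array([.451,-.001,0]); Rr=R.from_euler("z",np.radians(118.98))
for z in(.004+.05,.075,.085): print(z,proj(P,c0+Rr.apply([.008,.02,z])))
h=cv2.cvtColor(a,cv2.COLOR_BGR2HSV)
print(h[138:158,240:312:2,2])
for y in range(144,151): print([ (x,*h[y,x]) for x in range(255,264)])
E
```

```text
0.054000000000000006 [257.2472 148.2577]
0.075 [257.1779 150.2887]
0.085 [257.1412 151.363 ]
[[ 57  58  57  41  38  57  71  97 121 142 142 126  99  74  41  56  65  65
   65  66  65  55  35  57  87 111 142 148 140 113  84  44  23  49  68  70]
 [ 56  56  53  37  42  67  90 126 159 176 177 165 127  91  51  50  62  65
   65  66  65  47  42  77 109 147 178 182 177 146 104  66  26  37  64  69]
 [ 56  58  46  31  42  76 110 160 185 193 196 190 158 108  68  46  63  64
   63  65  62  38  55  93 141 180 199 200 200 179 130  86  42  29  60  70]
 [ 56  56  42  24  43  85 138 184 195 197 201 199 183 130  83  45  59  65
   64  66  57  35  69 112 172 197 205 204 206 199 160 105  56  25  53  67]
 [ 56  56  37  22  53  99 163 193 197 197 200 200 194 156  96  52  56  63
   64  65  52  37  80 137 190 202 205 204 207 206 185 124  67  24  48  67]
 [ 56  54  32  22  63 113 179 194 196 197 199 199 198 176 110  60  50  63
   64  63  44  42  89 159 198 201 202 202 206 207 198 144  78  24  44  66]
 [ 56  52  33  24  72 126 186 194 196 199 199 196 198 187 120  65  47  62
   64  63  43  51  98 175 200 199 198 2
[... 4437 characters left out ...]
(259, np.uint8(20), np.uint8(124), np.uint8(205)), (260, np.uint8(20), np.uint8(114), np.uint8(203)), (261, np.uint8(18), np.uint8(71), np.uint8(200)), (262, np.uint8(16), np.uint8(27), np.uint8(198)), (263, np.uint8(15), np.uint8(10), np.uint8(199))]
[(255, np.uint8(18), np.uint8(7), np.uint8(190)), (256, np.uint8(15), np.uint8(16), np.uint8(191)), (257, np.uint8(17), np.uint8(38), np.uint8(194)), (258, np.uint8(18), np.uint8(62), np.uint8(196)), (259, np.uint8(18), np.uint8(81), np.uint8(193)), (260, np.uint8(18), np.uint8(71), np.uint8(190)), (261, np.uint8(17), np.uint8(39), np.uint8(191)), (262, np.uint8(16), np.uint8(14), np.uint8(195)), (263, np.uint8(15), np.uint8(8), np.uint8(199))]
```

The cell is down: its nub has the same apparent size as the fixed one, within play. Now to the cover, viewing it from nearby.

```bash
python3 - <<'E'
from h import *
delta(np.array([.474,-.36,.12]),down(np.radians(82)))
E
```

```text
d_cm [-29.37 -13.43   4.68] dr [-0.1  -0.05 37.03] t 12.05
```

step_arm(
  increments=[
    {"delta_pos": [-5,-2.3,-2],"dr": [0,0,7],"fingers": -0.1},
    {"delta_pos": [-10,-4.6,-2],"dr": [0,0,14],"fingers": -0.1},
    {"delta_pos": [-15,-6.9,-1],"dr": [0,0,21],"fingers": -0.1},
    {"delta_pos": [-20,-9.2,0],"dr": [0,0,28],"fingers": -0.1},
    {"delta_pos": [-25,-11.5,2],"dr": [0,0,34],"fingers": -0.1},
  ],
)

```text
time: 12.68
tool_pos: [0.4704, -0.3134, 0.1463]
tool_rot: [-3.14, -0.001, 1.481]
contact_force: [0.8, -0.7, -0.2]
opening: 0.0504
grip_force: 0.0
```

```bash
python3 - <<'E'
from h import *
delta(np.array([.474,-.36,.12]),down(np.radians(82)))
E
```

```text
d_cm [-4.61  0.78  2.63] dr [-0.07 -0.07  2.87] t 12.68
```

step_arm(
  increments=[
    {"delta_pos": [-4.4,0.6,2.7],"dr": [0,0,3],"fingers": -0.1},
    {"delta_pos": [-4.4,0.6,2.7],"dr": [0,0,3],"fingers": -0.1},
    {"delta_pos": [-4.4,0.6,2.7],"dr": [0,0,3],"fingers": -0.1},
    {"delta_pos": [-4.4,0.6,2.7],"dr": [0,0,3],"fingers": -0.1},
    {"delta_pos": [-4.4,0.6,2.7],"dr": [0,0,3],"fingers": -0.1},
  ],
)

```text
time: 13.3
tool_pos: [0.4734, -0.3561, 0.122]
tool_rot: [3.141, 0.001, 1.434]
contact_force: [0.2, 0.8, 1.0]
opening: 0.0505
grip_force: 0.0
```

```bash
python3 - <<'E'
from h import *
P=viewer.camera_params("wrist"); s=robot.observe(); print(s["tool_pos"],s["tool_rot"]); a=viewer.read_camera("wrist")[:,:,::-1]
cv2.imwrite("pics/w7.png",a)
h=cv2.cvtColor(a,cv2.COLOR_BGR2HSV); m=((h[...,1]<40)&(h[...,2]>150)).astype(np.uint8); m[245:]=0; m[:, :190]=0;m[:,340:]=0
cs,_=cv2.findContours(m,0,2); c=max(cs,key=cv2.contourArea)[:,0].astype(float)
print(c.min(0),c.max(0))
pts=np.array([ray(P,p,.004)[:2] for p in c])*1000
print(cv2.minAreaRect(pts.astype(np.float32)))
g=cv2.cvtColor(a,cv2.COLOR_BGR2GRAY)
y0,y1=int(c[:,1].min()),int(c[:,1].max())
for y in range(y0,y1,6): print(y,g[y,240:300:2].tolist())
E
```

```text
[ 0.4734 -0.3561  0.122 ] [3.1405 0.0007 1.4338]
[218. 126.] [300. 187.]
((480.2829284667969, -328.0842590332031), (68.19420623779297, 90.47469329833984), 82.99922180175781)
126 [151, 150, 155, 160, 164, 167, 169, 169, 170, 168, 164, 164, 165, 165, 165, 168, 173, 175, 172, 172, 173, 178, 181, 181, 181, 182, 184, 184, 184, 178]
132 [255, 255, 255, 255, 255, 255, 255, 255, 255, 255, 255, 255, 255, 255, 255, 255, 255, 255, 255, 255, 255, 255, 255, 255, 255, 255, 255, 255, 255, 255]
138 [255, 255, 255, 255, 255, 255, 255, 241, 255, 255, 255, 255, 246, 255, 255, 255, 255, 255, 255, 255, 255, 255, 255, 255, 255, 255, 255, 255, 255, 254]
144 [255, 255, 255, 255, 255, 255, 255, 242, 255, 255, 255, 255, 246, 255, 255, 255, 255, 255, 255, 255, 255, 255, 255, 255, 255, 255, 255, 255, 255, 254]
150 [255, 255, 255, 255, 255, 255, 255, 221, 255, 255, 255, 255, 248, 255, 255, 255, 255, 255, 255, 255, 255, 255, 255, 255, 255, 255, 255, 255, 255, 254]
156 [255, 255, 255, 255, 255, 255, 255, 240, 255, 255, 255, 255, 254, 255, 255, 255, 255, 255, 255, 255, 255, 255, 255, 255, 255, 255, 255, 255, 255, 254]
162 [255, 255, 255, 255, 255, 255, 255, 240, 254, 255, 255, 255, 254, 255, 255, 255, 255, 255, 255, 255, 255, 255, 255, 255, 255, 255, 255, 255, 255, 244]
168 [255, 255, 255, 255, 255, 255, 255, 211, 249, 255, 255, 255, 254, 255, 255, 255, 255, 255, 255, 255, 255, 255, 255, 255, 255, 255, 255, 255, 255, 242]
174 [255, 255, 255, 255, 255, 255, 255, 255, 255, 255, 255, 255, 255, 255, 255, 255, 255, 255, 255, 255, 255, 255, 255, 255, 255, 255, 255, 255, 255, 228]
180 [255, 255, 255, 255, 255, 255, 255, 255, 255, 254, 253, 252, 255, 255, 254, 252, 247, 246, 254, 255, 255, 255, 255, 249, 254, 226, 187, 188, 192, 173]
186 [237, 237, 236, 238, 237, 238, 238, 237, 238, 237, 237, 236, 237, 236, 227, 223, 223, 223, 220, 219, 218, 222, 225, 224, 219, 180, 152, 151, 153, 153]
```

```bash
python3 - <<'E'
from h import *
delta(np.array([.481,-.320,-.014]),down(1.434)); print(robot.observe()["tool_pos"])
E
```

```text
d_cm [ 3.71  0.25 13.59] dr [ 0.06  0.04 -0.03] t 13.35
[ 0.4734 -0.3563  0.1219]
```

step_arm(
  increments=[
    {"delta_pos": [3.7,0.25,2],"dr": [0,0,0],"fingers": -0.1},
    {"delta_pos": [3.7,0.25,6],"dr": [0,0,0],"fingers": -0.1},
    {"delta_pos": [3.7,0.25,9.5],"dr": [0,0,0],"fingers": -0.1},
    {"delta_pos": [3.7,0.25,10.5],"dr": [0,0,0],"fingers": -0.1},
    {"delta_pos": [3.7,0.25,10.5],"dr": [0,0,0],"fingers": -0.1},
  ],
)

```text
time: 13.98
tool_pos: [0.4807, -0.3207, 0.0165]
tool_rot: [3.142, 0.0, 1.432]
contact_force: [0.4, -0.1, -0.1]
opening: 0.0506
grip_force: 0.0
```

step_arm(
  increments=[
    {"delta_pos": [0,0,0.6],"dr": [0,0,0],"fingers": -0.1},
    {"delta_pos": [0,0,1.2],"dr": [0,0,0],"fingers": -0.1},
    {"delta_pos": [0,0,1.8],"dr": [0,0,0],"fingers": -0.1},
    {"delta_pos": [0,0,2.3],"dr": [0,0,0],"fingers": -0.1},
    {"delta_pos": [0,0,2.3],"dr": [0,0,0],"fingers": -0.1},
  ],
)

```text
time: 14.6
tool_pos: [0.4802, -0.3205, -0.0074]
tool_rot: [-3.141, -0.0, 1.432]
contact_force: [0.5, 0.1, 0.5]
opening: 0.0504
grip_force: 0.0
```

step_arm(
  increments=[
    {"delta_pos": [0,0,0.2],"dr": [0,0,0],"fingers": -0.1},
    {"delta_pos": [0,0,0.4],"dr": [0,0,0],"fingers": -0.1},
    {"delta_pos": [0,0,0.6],"dr": [0,0,0],"fingers": -0.1},
    {"delta_pos": [0,0,0.7],"dr": [0,0,0],"fingers": -0.1},
    {"delta_pos": [0,0,0.7],"dr": [0,0,0],"fingers": -0.1},
  ],
)

```text
time: 15.22
tool_pos: [0.4805, -0.3207, -0.014]
tool_rot: [-3.142, 0.0, 1.432]
contact_force: [0.3, -0.5, -0.2]
opening: 0.0507
grip_force: 0.0
```

step_arm(
  increments=[
    {"delta_pos": [0,0,0],"dr": [0,0,0],"fingers": 0.5},
    {"delta_pos": [0,0,0],"dr": [0,0,0],"fingers": 1},
    {"delta_pos": [0,0,0],"dr": [0,0,0],"fingers": 1},
    {"delta_pos": [0,0,0],"dr": [0,0,0],"fingers": 1},
    {"delta_pos": [0,0,0],"dr": [0,0,0],"fingers": 1},
  ],
  newtons=25,
)

```text
time: 15.85
tool_pos: [0.4805, -0.3207, -0.0139]
tool_rot: [3.142, 0.0, 1.432]
contact_force: [0.1, -0.0, -1.0]
opening: 0.0093
grip_force: 25.0
```

The rib is gripped at 9.3 mm. Lifting; then I'll measure the rear edge in the hand.

step_arm(
  increments=[
    {"delta_pos": [0,0,-3],"dr": [0,0,0],"fingers": 1},
    {"delta_pos": [0,0,-7],"dr": [0,0,0],"fingers": 1},
    {"delta_pos": [0,0,-12],"dr": [0,0,0],"fingers": 1},
    {"delta_pos": [0,0,-16],"dr": [0,0,0],"fingers": 1},
    {"delta_pos": [0,0,-16],"dr": [0,0,0],"fingers": 1},
  ],
)

```text
time: 16.48
tool_pos: [0.482, -0.3219, 0.1497]
tool_rot: [3.136, 0.004, 1.432]
contact_force: [0.3, -0.1, -0.6]
opening: 0.0091
grip_force: 25.0
```

```bash
cat > cov.py <<'E'
from h import *
c0=np.array([.451,-.001,0]); YAW=np.radians(118.98)
OFF=np.array([.0034,0,-.014])     # TCP in cover frame
def cover_rot(th): return R.from_euler("z",YAW)*R.from_euler("y",-np.radians(th))
def target(th,lx,lz,y=0):
    "TCP pos and rot for tilt th (deg), lip point (lx,y,lz) mm in radio frame"
    Rc=cover_rot(th); L=c0+R.from_euler("z",YAW).apply(np.array([lx,y,lz])/1000)
    return L+Rc.apply(OFF-np.array([-.037,0,.0015])), Rc*R.from_euler("x",np.pi)
E
python3 - <<'E'
from cov import *
P=viewer.camera_params("wrist"); s=robot.observe(); t=s["tool_pos"]; Rt=R.from_euler("xyz",s["tool_rot"]); print(t,s["tool_rot"],s["opening"])
a=viewer.read_camera("wrist")[:,:,::-1]; cv2.imwrite("pics/w8.png",a)
for v in[(.029,.044,.005),(.029,-.044,.005),(.029,0,.005)]: print(proj(P,t+Rt.apply((R.from_euler("x",np.pi)).apply(np.array(v)-OFF))))
g=cv2.cvtColor(a,cv2.COLOR_BGR2GRAY)
for x in range(215,305,8): print(x,g[170:245:2,x].tolist())
delta(*target(0,-37,140))
E
```

```text
[ 0.482  -0.3219  0.1497] [3.1356 0.004  1.4323] 0.009118499063915013
[187.809  190.7823]
[324.7968 191.0173]
[256.3031 190.8998]
215 [169, 170, 171, 171, 173, 172, 170, 170, 171, 170, 195, 255, 255, 255, 255, 255, 255, 255, 248, 198, 193, 193, 186, 193, 194, 194, 188, 114, 44, 44, 44, 43, 44, 44, 43, 44, 45, 44]
223 [168, 171, 171, 169, 169, 168, 169, 169, 171, 168, 183, 254, 255, 255, 255, 255, 255, 255, 250, 227, 193, 193, 190, 194, 194, 194, 189, 115, 44, 42, 44, 43, 45, 45, 44, 44, 45, 44]
231 [162, 164, 166, 167, 167, 168, 169, 170, 170, 168, 194, 255, 255, 255, 255, 255, 255, 255, 255, 213, 196, 196, 196, 194, 194, 194, 188, 115, 44, 44, 44, 44, 44, 43, 44, 44, 44, 40]
239 [151, 151, 152, 148, 145, 149, 149, 151, 153, 157, 195, 255, 255, 255, 255, 255, 255, 255, 255, 255, 255, 255, 255, 255, 241, 194, 161, 127, 125, 127, 124, 121, 121, 121, 115, 110, 113, 114]
247 [155, 155, 156, 157, 159, 159, 157, 153, 153, 152, 186, 254, 255, 255, 255, 255, 255, 255, 249, 254, 254, 254, 255, 255, 211, 186, 149, 69, 54, 49, 42, 38, 35, 30, 29, 35, 35, 36]
255 [156, 152, 154, 156, 154, 157, 1
[... 647 characters left out ...]
212, 194, 194, 194, 194, 194, 194, 180, 100, 53, 52, 48, 45, 43, 54, 86, 96, 104, 113]
287 [145, 143, 142, 142, 139, 139, 140, 143, 146, 151, 198, 255, 255, 255, 255, 255, 255, 255, 255, 240, 203, 194, 194, 194, 194, 194, 189, 115, 43, 43, 46, 45, 44, 44, 43, 44, 40, 39]
295 [139, 139, 138, 138, 138, 141, 143, 145, 146, 150, 186, 254, 255, 255, 255, 255, 255, 255, 255, 229, 217, 215, 195, 194, 194, 194, 189, 115, 45, 43, 44, 45, 43, 44, 43, 40, 35, 39]
303 [135, 138, 139, 141, 143, 145, 147, 149, 145, 147, 200, 255, 255, 255, 255, 255, 255, 255, 255, 254, 255, 255, 255, 255, 241, 196, 188, 115, 43, 44, 42, 44, 44, 44, 44, 44, 43, 43]
d_cm [31.56 -7.59  2.21] dr [  0.1    0.13 -36.92] t 16.52
```

View pics/w8.png

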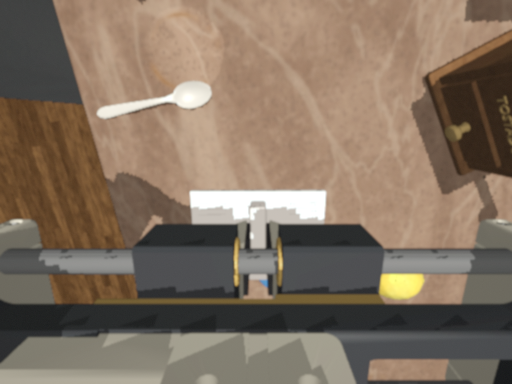

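The view shows the cover held level. Its rear edge is at row 191 as predicted, and its sides at columns 190 and 325 put it about 0.5–1 mm along +tool y. Staging above the slot with the tilt.

```bash
sed -i 's/\[.0034,0,-.014\]/[.0034,.0005,-.014]/' cov.py; python3 - <<'E'
from cov import *
delta(*target(0,-37,140)); delta(*target(35,-24,90))
E
```

```text
d_cm [31.53 -7.63  2.21] dr [  0.1    0.13 -36.92] t 16.52
d_cm [32.7  -8.52  4.61] dr [ 11.37  33.9  -35.72] t 16.52
```

step_arm(
  increments=[
    {"delta_pos": [6,-1.5,0],"dr": [0,0,-7.5],"fingers": 1},
    {"delta_pos": [12,-3,0],"dr": [0,0,-15],"fingers": 1},
    {"delta_pos": [18,-4.5,0],"dr": [0,0,-22.5],"fingers": 1},
    {"delta_pos": [24,-6,0],"dr": [0,0,-30],"fingers": 1},
    {"delta_pos": [29,-7.5,0],"dr": [0,0,-37],"fingers": 1},
  ],
)

```text
time: 17.15
tool_pos: [0.4446, -0.0208, 0.1446]
tool_rot: [-3.139, -0.002, 2.082]
contact_force: [0.8, 1.0, -0.7]
opening: 0.0091
grip_force: 25.0
```

```bash
python3 - <<'E'
from cov import *
delta(*target(35,-24,90)); delta(*target(18,-30,105))
E
```

```text
d_cm [3.21 1.5  4.41] dr [-0.23 34.88  0.28] t 17.15
d_cm [2.73 1.5  4.19] dr [-0.18 17.88  0.31] t 17.15
```

step_arm(
  increments=[
    {"delta_pos": [1,0.4,1],"dr": [0,8,0],"fingers": 1},
    {"delta_pos": [2.3,0.9,2.5],"dr": [0,16,0],"fingers": 1},
    {"delta_pos": [2.8,1.4,4],"dr": [0,24,0],"fingers": 1},
    {"delta_pos": [3,1.4,4.2],"dr": [0,32,0],"fingers": 1},
    {"delta_pos": [3.1,1.4,4.3],"dr": [0,35,0],"fingers": 1},
  ],
)

```text
time: 17.77
tool_pos: [0.4426, 0.0104, 0.1007]
tool_rot: [-3.138, -0.617, 2.074]
contact_force: [-0.6, 0.1, 0.3]
opening: 0.0095
grip_force: 25.0
```

step_arm(
  increments=[
    {"delta_pos": [0,0,0],"dr": [0,0,0],"fingers": 1},
    {"delta_pos": [0,0,0],"dr": [0,0,0],"fingers": 1},
    {"delta_pos": [0,0,0],"dr": [0,0,0],"fingers": 1},
    {"delta_pos": [0,0,0],"dr": [0,0,0],"fingers": 1},
    {"delta_pos": [0,0,0],"dr": [0,0,0],"fingers": 1},
  ],
)

```text
time: 18.4
tool_pos: [0.4435, 0.011, 0.1034]
tool_rot: [3.141, -0.61, 2.079]
contact_force: [-0.2, 0.4, -0.9]
opening: 0.0095
grip_force: 25.0
```

```bash
cat > st.py <<'E'
from cov import *
def lip():
    s=robot.observe(); Rc=R.from_euler("xyz",s["tool_rot"])*R.from_euler("x",np.pi)
    Rz=R.from_euler("z",YAW)
    L=Rz.inv().apply(s["tool_pos"]-c0+Rc.apply(np.array([-.037,0,.0015])-OFF))*1000
    print("lip",L.round(1),"cover rot in radio",(Rz.inv()*Rc).as_rotvec(degrees=True).round(1),"F",s["contact_force"].round(1),"open",round(s["opening"],4),round(s["time"],2))
lip()
E
python3 - <<'E'
from st import *
delta(*target(35,-28,68)); delta(*target(35,-28,55)); delta(*target(35,-34,55))
P=viewer.camera_params("wrist"); print(proj(P,c0+R.from_euler("z",YAW).apply([.03,.0455,.065])),proj(P,c0+R.from_euler("z",YAW).apply([.03,-.0455,.065])))
a=viewer.read_camera("wrist")[:,:,::-1]; cv2.imwrite("pics/w9.png",a)
E
```

```text
lip [-27.9   0.2  92.9] cover rot in radio [  0.  -35.    0.1] F [-0.2  0.4 -0.9] open 0.0095 18.4
d_cm [-1.44  0.03  2.03] dr [-0.04  0.05  0.1 ] t 18.4
d_cm [-2.18  0.03  3.1 ] dr [-0.04  0.05  0.1 ] t 18.4
d_cm [-2.67  0.03  2.75] dr [-0.04  0.05  0.1 ] t 18.4
[207.0595 211.0905] [309.697  211.4275]
```

step_arm(
  increments=[
    {"delta_pos": [-0.7,0,1],"dr": [0,0,0],"fingers": 1},
    {"delta_pos": [-1.2,0,1.7],"dr": [0,0,0],"fingers": 1},
    {"delta_pos": [-1.6,0,2.3],"dr": [0,0,0],"fingers": 1},
    {"delta_pos": [-2.1,0,3],"dr": [0,0,0],"fingers": 1},
    {"delta_pos": [-2.1,0,3],"dr": [0,0,0],"fingers": 1},
  ],
)

```text
time: 19.08
tool_pos: [0.4431, 0.0109, 0.0658]
tool_rot: [-3.141, -0.612, 2.077]
contact_force: [-0.4, 1.2, -0.1]
opening: 0.0094
grip_force: 25.0
```

```bash
python3 - <<'E'
from st import *
delta(*target(35,-34.2,55))
E
```

```text
lip [-27.7   0.6  55.3] cover rot in radio [  0.1 -35.1   0.1] F [-0.4  1.2 -0.1] open 0.0094 19.07
d_cm [-0.55  0.06 -0.34] dr [-0.08 -0.06  0.03] t 19.07
```

step_arm(
  increments=[
    {"delta_pos": [-0.15,0,-0.1],"dr": [0,0,0],"fingers": 1},
    {"delta_pos": [-0.3,0,-0.2],"dr": [0,0,0],"fingers": 1},
    {"delta_pos": [-0.45,0.05,-0.3],"dr": [0,0,0],"fingers": 1},
    {"delta_pos": [-0.58,0.05,-0.37],"dr": [0,0,0],"fingers": 1},
    {"delta_pos": [-0.58,0.05,-0.37],"dr": [0,0,0],"fingers": 1},
  ],
)

```text
time: 19.7
tool_pos: [0.4471, 0.0052, 0.0663]
tool_rot: [-3.142, -0.611, 2.078]
contact_force: [-0.6, 1.2, 0.4]
opening: 0.0092
grip_force: 25.0
```

```bash
python3 - <<'E'
from st import *
for a in[(25,-35,56),(20,-35.2,56.5),(15,-35.6,57.2)]: delta(*target(*a))
E
```

```text
lip [-34.6  -0.2  55.8] cover rot in radio [  0.  -35.    0.1] F [-0.6  1.2  0.4] open 0.0092 19.7
d_cm [-0.35 -0.01  0.64] dr [ -0.04 -10.03   0.06] t 19.7
d_cm [-0.55 -0.01  0.9 ] dr [ -0.04 -15.03   0.07] t 19.7
d_cm [-0.77 -0.01  1.12] dr [ -0.04 -20.03   0.07] t 19.7
```

step_arm(
  increments=[
    {"delta_pos": [-0.18,0,0.32],"dr": [0,-5,0],"fingers": 1},
    {"delta_pos": [-0.35,0,0.64],"dr": [0,-10,0],"fingers": 1},
    {"delta_pos": [-0.55,0,0.9],"dr": [0,-15,0],"fingers": 1},
    {"delta_pos": [-0.77,0,1.12],"dr": [0,-20,0],"fingers": 1},
    {"delta_pos": [-0.77,0,1.12],"dr": [0,-20,0],"fingers": 1},
  ],
)

```text
time: 20.32
tool_pos: [0.4466, 0.0061, 0.0531]
tool_rot: [3.141, -0.262, 2.08]
contact_force: [0.3, -0.5, -1.4]
opening: 0.0092
grip_force: 25.0
```

```bash
python3 - <<'E'
from st import *
for a in[(11,-36,57.7),(8,-36.2,58),(5,-36.4,58.4)]: delta(*target(*a))
E
```

```text
lip [-34.7  -0.2  57.6] cover rot in radio [  0.  -15.    0.2] F [ 0.3 -0.5 -1.4] open 0.0092 20.32
d_cm [-0.24 -0.01  0.24] dr [-0.03 -4.    0.19] t 20.32
d_cm [-0.35 -0.01  0.4 ] dr [-0.03 -7.    0.19] t 20.32
d_cm [-0.47 -0.01  0.56] dr [ -0.02 -10.     0.19] t 20.32
```

step_arm(
  increments=[
    {"delta_pos": [-0.12,0,0.12],"dr": [0,-2,0],"fingers": 1},
    {"delta_pos": [-0.24,0,0.24],"dr": [0,-4,0.1],"fingers": 1},
    {"delta_pos": [-0.35,0,0.4],"dr": [0,-7,0.2],"fingers": 1},
    {"delta_pos": [-0.47,0,0.56],"dr": [0,-10,0.2],"fingers": 1},
    {"delta_pos": [-0.47,0,0.56],"dr": [0,-10,0.2],"fingers": 1},
  ],
  newtons=40,
)

```text
time: 20.95
tool_pos: [0.4486, 0.0026, 0.046]
tool_rot: [-3.141, -0.086, 2.076]
contact_force: [-0.2, 0.2, 1.0]
opening: 0.0084
grip_force: 40.0
```

```bash
python3 - <<'E'
from st import *
for a in[(3,-36.6,58.5),(0,-36.8,58.5),(-1,-36.8,58.5)]: delta(*target(*a))
E
```

```text
lip [-37.3  -0.1  58. ] cover rot in radio [ 0.  -4.9 -0. ] F [-0.2  0.2  1. ] open 0.0084 20.95
d_cm [ 0.02 -0.01  0.09] dr [-0.03 -1.95 -0.05] t 20.95
d_cm [-0.1  -0.01  0.29] dr [-0.03 -4.95 -0.05] t 20.95
d_cm [-0.13 -0.01  0.36] dr [-0.03 -5.95 -0.05] t 20.95
```

step_arm(
  increments=[
    {"delta_pos": [0,0,0.09],"dr": [0,-1.5,0],"fingers": 1},
    {"delta_pos": [-0.05,0,0.2],"dr": [0,-3.5,0],"fingers": 1},
    {"delta_pos": [-0.1,0,0.29],"dr": [0,-5,0],"fingers": 1},
    {"delta_pos": [-0.1,0,0.29],"dr": [0,-5,0],"fingers": 1},
    {"delta_pos": [-0.1,0,0.29],"dr": [0,-5,0],"fingers": 1},
  ],
)

```text
time: 21.58
tool_pos: [0.4494, 0.0014, 0.0431]
tool_rot: [-3.141, 0.001, 2.074]
contact_force: [0.5, -3.6, 2.1]
opening: 0.0084
grip_force: 40.0
```

```bash
python3 - <<'E'
from st import *
P=viewer.camera_params("wrist"); Rz=R.from_euler("z",YAW)
a=viewer.read_camera("wrist")[:,:,::-1]; cv2.imwrite("pics/w10.png",a)
for v in[(29,44,62),(29,-44,62),(30,45.5,65),(30,-45.5,65)]: print(proj(P,c0+Rz.apply(np.array(v)/1000)))
g=cv2.cvtColor(a,cv2.COLOR_BGR2GRAY)
for x in range(180,330,15): print(x,g[150:232:2,x].tolist())
E
```

```text
lip [-37.6  -0.2  58.6] cover rot in radio [ 0.   0.  -0.1] F [ 0.5 -3.6  2.1] open 0.0084 21.57
[188.711  189.4889]
[325.8232 189.4555]
[185.0678 189.1214]
[329.4452 189.086 ]
180 [175, 181, 167, 144, 192, 217, 217, 216, 217, 217, 216, 217, 217, 217, 217, 217, 217, 217, 216, 217, 217, 217, 210, 172, 149, 149, 149, 149, 149, 149, 148, 149, 148, 149, 148, 148, 143, 79, 21, 24, 25]
195 [176, 182, 167, 158, 210, 217, 217, 217, 217, 217, 217, 217, 217, 216, 216, 216, 216, 216, 216, 206, 150, 204, 186, 149, 148, 148, 148, 148, 148, 148, 148, 148, 148, 148, 148, 148, 143, 79, 24, 22, 24]
210 [177, 184, 167, 157, 210, 217, 217, 217, 217, 216, 217, 217, 217, 217, 217, 217, 217, 217, 217, 205, 151, 207, 206, 160, 148, 148, 146, 147, 149, 145, 147, 149, 145, 146, 148, 149, 142, 79, 24, 25, 22]
225 [179, 187, 168, 157, 207, 217, 216, 217, 217, 217, 217, 216, 217, 216, 217, 217, 217, 217, 217, 204, 152, 208, 217, 217, 217, 216, 204, 170, 148, 145, 147, 148, 145, 148, 148, 148, 143, 79, 22, 23, 25]
240 [181, 189, 167, 147, 198, 217, 217, 217, 200, 147, 132, 130, 132, 133, 128, 135, 127, 119, 137,
[... 439 characters left out ...]
4, 149, 148, 148, 148, 148, 148, 148, 148, 148, 149, 147, 124, 94, 88, 84, 81, 79]
285 [185, 196, 166, 157, 210, 217, 217, 217, 217, 217, 217, 217, 217, 217, 216, 216, 217, 217, 217, 203, 150, 209, 218, 217, 217, 217, 215, 186, 149, 148, 148, 148, 149, 148, 148, 148, 143, 79, 26, 25, 23]
300 [187, 195, 166, 153, 207, 217, 217, 217, 217, 217, 217, 217, 218, 217, 217, 217, 217, 217, 217, 194, 146, 210, 217, 217, 217, 217, 211, 196, 154, 144, 147, 147, 144, 148, 148, 148, 143, 78, 26, 26, 25]
315 [188, 195, 165, 143, 198, 217, 217, 217, 217, 217, 217, 217, 217, 217, 217, 217, 217, 217, 217, 195, 149, 210, 217, 217, 217, 216, 202, 157, 147, 143, 147, 147, 145, 148, 148, 148, 143, 79, 23, 24, 23]
```

The rear seam is thin and even at row 190, and the catch overlaps it to row 194. It looks snapped, so I'll release and lift.

step_arm(
  increments=[
    {"delta_pos": [0,0,0],"dr": [0,0,0],"fingers": 0.5},
    {"delta_pos": [0,0,0],"dr": [0,0,0],"fingers": 0.3},
    {"delta_pos": [0,0,0],"dr": [0,0,0],"fingers": 0.3},
    {"delta_pos": [0,0,0],"dr": [0,0,0],"fingers": 0.3},
    {"delta_pos": [0,0,0],"dr": [0,0,0],"fingers": 0.3},
  ],
)

```text
time: 22.25
tool_pos: [0.449, 0.0019, 0.0429]
tool_rot: [-3.141, -0.0, 2.075]
contact_force: [-0.3, 0.4, 0.4]
opening: 0.0325
grip_force: 0.0
```

step_arm(
  increments=[
    {"delta_pos": [0,0,-1],"dr": [0,0,0],"fingers": 0.3},
    {"delta_pos": [0,0,-3],"dr": [0,0,0],"fingers": 0.3},
    {"delta_pos": [0,0,-5],"dr": [0,0,0],"fingers": 0.5},
    {"delta_pos": [1.2,0,-5],"dr": [0,0,0],"fingers": 1},
    {"delta_pos": [1.2,0,-5],"dr": [0,0,0],"fingers": 1},
  ],
)

```text
time: 22.88
tool_pos: [0.4422, 0.0131, 0.0926]
tool_rot: [-3.14, -0.001, 2.075]
contact_force: [0.5, -0.6, -0.3]
opening: 0.0075
grip_force: 0.0
```

```bash
python3 - <<'E'
from st import *
P=viewer.camera_params("wrist"); Rz=R.from_euler("z",YAW)
a=viewer.read_camera("wrist")[:,:,::-1]; cv2.imwrite("pics/w11.png",a); s=robot.observe(); print(s["opening"],s["tool_pos"])
for v in[(29,44,62),(29,-44,62),(30,0,65),(26,0,65),(16,0,78)]: print(v,proj(P,c0+Rz.apply(np.array(v)/1000)))
g=cv2.cvtColor(a,cv2.COLOR_BGR2GRAY)
for x in(200,215,230,245,258,270,285,300,312): print(x,g[150:240:2,x].tolist())
tip=c0+Rz.apply([.014,0,.078]); delta(tip+[0,0,-.0235],down(YAW))
E
```

```text
lip [-23.8   0.4 108.1] cover rot in radio [ 0.1 -0.  -0.1] F [ 0.5 -0.6 -0.3] open 0.0075 22.88
0.0036940872294087194 [0.4424 0.0129 0.0925]
(29, 44, 62) [205.1654 190.9372]
(29, -44, 62) [311.2527 191.0473]
(30, 0, 65) [258.1926 190.725 ]
(26, 0, 65) [258.1874 195.4395]
(16, 0, 78) [258.1719 212.108 ]
200 [67, 80, 167, 223, 211, 181, 197, 186, 177, 226, 232, 232, 232, 233, 233, 232, 233, 233, 222, 178, 164, 164, 164, 164, 164, 165, 165, 164, 165, 164, 164, 164, 164, 163, 164, 164, 158, 90, 29, 27, 29, 29, 30, 27, 28]
215 [63, 82, 185, 230, 211, 181, 199, 186, 187, 229, 233, 233, 233, 233, 233, 233, 233, 233, 233, 232, 210, 196, 210, 169, 164, 162, 173, 185, 165, 163, 160, 163, 164, 163, 164, 163, 158, 89, 28, 29, 28, 29, 28, 27, 29]
230 [65, 85, 193, 231, 211, 181, 202, 187, 191, 230, 233, 233, 233, 233, 233, 233, 233, 233, 216, 170, 146, 140, 163, 164, 164, 162, 160, 162, 160, 163, 160, 162, 164, 164, 164, 164, 158, 90, 30, 28, 27, 30, 28, 30, 29]
245 [63, 83, 193, 232, 211, 183, 204, 188, 183, 229, 234, 229, 187, 153, 146, 148, 151, 155, 144, 131, 110, 101, 118, 159, 164, 164, 16
[... 542 characters left out ...]
285 [64, 88, 199, 233, 213, 186, 206, 188, 205, 233, 233, 233, 233, 233, 233, 233, 233, 233, 233, 233, 205, 199, 215, 173, 163, 161, 163, 163, 163, 164, 160, 161, 179, 219, 226, 228, 210, 119, 29, 29, 30, 30, 29, 30, 28]
300 [66, 88, 201, 233, 213, 186, 208, 187, 204, 233, 233, 233, 233, 233, 233, 233, 233, 233, 233, 233, 204, 147, 163, 164, 164, 160, 162, 163, 164, 163, 163, 164, 164, 164, 164, 164, 158, 90, 30, 28, 29, 28, 30, 28, 29]
312 [61, 91, 200, 233, 209, 184, 208, 186, 205, 233, 233, 233, 233, 233, 233, 233, 233, 233, 233, 230, 176, 71, 74, 74, 74, 78, 78, 74, 78, 77, 82, 85, 88, 91, 93, 97, 94, 54, 29, 28, 30, 30, 30, 30, 30]
d_cm [-0.23  0.08  3.8 ] dr [-0.09 -0.04 -0.06] t 22.93
```

The seam is still closed with the catch over it. I'll press gently on the rib with the shut fingers to be sure.

step_arm(
  increments=[
    {"delta_pos": [0,0.1,1.5],"dr": [0,0,0],"fingers": 1},
    {"delta_pos": [0,0.1,3],"dr": [0,0,0],"fingers": 1},
    {"delta_pos": [0,0.1,3.3],"dr": [0,0,0],"fingers": 1},
    {"delta_pos": [0,0.1,3.5],"dr": [0,0,0],"fingers": 1},
    {"delta_pos": [0,0.1,3.5],"dr": [0,0,0],"fingers": 1},
  ],
)

```text
time: 23.55
tool_pos: [0.4443, 0.0127, 0.0581]
tool_rot: [-3.141, 0.0, 2.075]
contact_force: [-0.4, -0.5, 0.2]
opening: 0.0006
grip_force: 0.0
```

step_arm(
  increments=[
    {"delta_pos": [0,0,0.1],"dr": [0,0,0],"fingers": 1},
    {"delta_pos": [0,0,0.15],"dr": [0,0,0],"fingers": 1},
    {"delta_pos": [0,0,0.2],"dr": [0,0,0],"fingers": 1},
    {"delta_pos": [0,0,0.25],"dr": [0,0,0],"fingers": 1},
    {"delta_pos": [0,0,0.25],"dr": [0,0,0],"fingers": 1},
  ],
)

```text
time: 24.18
tool_pos: [0.4441, 0.0128, 0.0555]
tool_rot: [-3.141, 0.0, 2.075]
contact_force: [-0.1, 0.2, 0.3]
opening: 0.0009
grip_force: 0.0
```

step_arm(
  increments=[
    {"delta_pos": [0,0,0.05],"dr": [0,0,0],"fingers": 1},
    {"delta_pos": [0,0,0.1],"dr": [0,0,0],"fingers": 1},
    {"delta_pos": [0,0,0.15],"dr": [0,0,0],"fingers": 1},
    {"delta_pos": [0,0,0.2],"dr": [0,0,0],"fingers": 1},
    {"delta_pos": [0,0,0.2],"dr": [0,0,0],"fingers": 1},
  ],
)

```text
time: 24.8
tool_pos: [0.4441, 0.0128, 0.0534]
tool_rot: [-3.141, 0.0, 2.075]
contact_force: [0.2, -0.2, 0.2]
opening: 0.0002
grip_force: 0.0
```

step_arm(
  increments=[
    {"delta_pos": [0,0,0.05],"dr": [0,0,0],"fingers": 1},
    {"delta_pos": [0,0,0.1],"dr": [0,0,0],"fingers": 1},
    {"delta_pos": [0,0,0.15],"dr": [0,0,0],"fingers": 1},
    {"delta_pos": [0,0,0.2],"dr": [0,0,0],"fingers": 1},
    {"delta_pos": [0,0,0.2],"dr": [0,0,0],"fingers": 1},
  ],
)

```text
time: 25.42
tool_pos: [0.4441, 0.0128, 0.0514]
tool_rot: [-3.141, 0.0, 2.075]
contact_force: [-0.0, -0.0, -0.3]
opening: 0.0003
grip_force: 0.0
```

step_arm(
  increments=[
    {"delta_pos": [0,0,0.05],"dr": [0,0,0],"fingers": 1},
    {"delta_pos": [0,0,0.1],"dr": [0,0,0],"fingers": 1},
    {"delta_pos": [0,0,0.15],"dr": [0,0,0],"fingers": 1},
    {"delta_pos": [0,0,0.2],"dr": [0,0,0],"fingers": 1},
    {"delta_pos": [0,0,0.2],"dr": [0,0,0],"fingers": 1},
  ],
)

```text
time: 26.05
tool_pos: [0.444, 0.0128, 0.0494]
tool_rot: [-3.141, 0.0, 2.075]
contact_force: [-0.7, 0.4, 0.3]
opening: 0.0001
grip_force: 0.0
```

step_arm(
  increments=[
    {"delta_pos": [0,0,0.05],"dr": [0,0,0],"fingers": 1},
    {"delta_pos": [0,0,0.1],"dr": [0,0,0],"fingers": 1},
    {"delta_pos": [0,0,0.15],"dr": [0,0,0],"fingers": 1},
    {"delta_pos": [0,0,0.2],"dr": [0,0,0],"fingers": 1},
    {"delta_pos": [0,0,0.2],"dr": [0,0,0],"fingers": 1},
  ],
)

```text
time: 26.68
tool_pos: [0.4441, 0.0128, 0.0474]
tool_rot: [-3.141, 0.0, 2.075]
contact_force: [0.3, -0.3, -0.5]
opening: 0.0004
grip_force: 0.0
```

```bash
python3 - <<'E'
from st import *
s=robot.observe(); Rz=R.from_euler("z",YAW); print("TCP in radio mm",Rz.inv().apply(s["tool_pos"]-c0)*1000,s["contact_force"])
S=viewer.camera_params("scene"); b=viewer.read_camera("scene")[:,:,::-1]
cv2.imwrite("pics/s12.png",cv2.resize(b[150:260,200:330],None,fx=5,fy=5,interpolation=cv2.INTER_CUBIC))
for v in[(16,0,78),(23,0,78),(-15,0,78),(-30,-45.5,65),(30,45.5,65)]: print(v,(proj(S,c0+Rz.apply(np.array(v)/1000))-[200,150])*5)
E
```

```text
lip [-25.   -1.   62.9] cover rot in radio [ 0.   0.  -0.1] F [ 0.3 -0.3 -0.5] open 0.0004 26.68
TCP in radio mm [15.3982 -0.6064 47.4439] [ 0.3152 -0.3401 -0.5489]
(16, 0, 78) [342.887  281.6972]
(23, 0, 78) [337.6977 288.8545]
(-15, 0, 78) [365.1125 251.0429]
(-30, -45.5, 65) [291.8262 241.6864]
(30, 45.5, 65) [421.9478 338.6601]
```

View pics/s12.png

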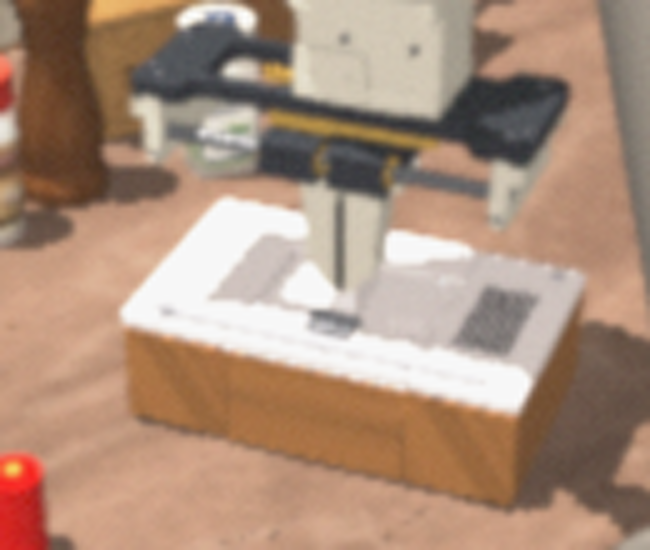

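The scene view shows the cover flat in the bay, the catch at (335,320), and the shut fingertips at (340,290), just over the rib. Continuing the press in small steps.

step_arm(
  increments=[
    {"delta_pos": [0,0,0.05],"dr": [0,0,0],"fingers": 1},
    {"delta_pos": [0,0,0.1],"dr": [0,0,0],"fingers": 1},
    {"delta_pos": [0,0,0.15],"dr": [0,0,0],"fingers": 1},
    {"delta_pos": [0,0,0.2],"dr": [0,0,0],"fingers": 1},
    {"delta_pos": [0,0,0.2],"dr": [0,0,0],"fingers": 1},
  ],
)

```text
time: 27.35
tool_pos: [0.4442, 0.0127, 0.0463]
tool_rot: [-3.141, 0.001, 2.075]
contact_force: [-3.7, 0.3, 11.2]
opening: 0.0004
grip_force: 5.5
```

Stiff contact at 11 N, so the cover is seated. Lifting away, a last seam check, then hand-in.

step_arm(
  increments=[
    {"delta_pos": [0,0,-1],"dr": [0,0,0],"fingers": 1},
    {"delta_pos": [0,0,-4],"dr": [0,0,0],"fingers": 1},
    {"delta_pos": [-2,0,-8],"dr": [0,0,0],"fingers": 1},
    {"delta_pos": [-4,0,-12],"dr": [0,0,0],"fingers": 1},
    {"delta_pos": [-5,0,-13],"dr": [0,0,0],"fingers": 1},
  ],
)

```text
time: 27.98
tool_pos: [0.47, -0.032, 0.1782]
tool_rot: [3.138, 0.004, 2.074]
contact_force: [0.1, 0.1, 0.4]
opening: 0.0004
grip_force: 0.0
```

step_arm(
  increments=[
    {"delta_pos": [0,0,0],"dr": [0,0,0],"fingers": 1},
    {"delta_pos": [0,0,0],"dr": [0,0,0],"fingers": 1},
    {"delta_pos": [0,0,0],"dr": [0,0,0],"fingers": 1},
    {"delta_pos": [0,0,0],"dr": [0,0,0],"fingers": 1},
    {"delta_pos": [0,0,0],"dr": [0,0,0],"fingers": 1},
  ],
)

```text
time: 28.6
tool_pos: [0.4681, -0.0308, 0.1752]
tool_rot: [-3.141, -0.0, 2.075]
contact_force: [-0.6, -0.4, -0.4]
opening: 0.0007
grip_force: 0.0
```

```bash
python3 - <<'E'
from h import *
from cov import c0,YAW
P=viewer.camera_params("wrist"); Rz=R.from_euler("z",YAW); a=viewer.read_camera("wrist")[:,:,::-1]; cv2.imwrite("pics/w13.png",a)
g=cv2.cvtColor(a,cv2.COLOR_BGR2GRAY)
pr=lambda *v:proj(P,c0+Rz.apply(np.array(v)/1000)).round(0)
print("rear edge, closed",pr(29,30,62),pr(29,-30,62),"ledge edge",pr(-30,30,65),pr(-30,-30,65),"sides",pr(0,45,65),pr(0,-45,65),"catch nose",pr(26,0,63),pr(30,0,65))
for y in(30,0,-30):
    u0,v0=pr(40,y,65).astype(int); u1,v1=pr(-40,y,65).astype(int); print(y,v0,g[v0:v1,u0].tolist())
u0,v0=pr(-22,50,62).astype(int); u1,_=pr(-22,-50,62).astype(int); print("row",v0,u0,g[v0,u0:u1].tolist())
E
```

```text
rear edge, closed [229. 126.] [285. 126.] ledge edge [230. 180.] [284. 180.] sides [216. 153.] [298. 153.] catch nose [257. 129.] [257. 125.]
30 115 [217, 217, 217, 217, 216, 217, 216, 216, 215, 205, 173, 143, 177, 209, 217, 217, 217, 217, 217, 216, 215, 215, 216, 217, 217, 216, 215, 215, 216, 217, 217, 217, 217, 217, 217, 217, 217, 217, 217, 217, 217, 217, 217, 217, 216, 217, 216, 217, 217, 217, 217, 217, 216, 217, 216, 217, 217, 217, 217, 217, 217, 217, 216, 212, 195, 170, 153, 149, 148, 148, 148, 148, 148, 148]
0 115 [164, 165, 164, 164, 163, 163, 158, 149, 140, 127, 103, 78, 81, 133, 183, 210, 213, 204, 202, 210, 216, 217, 217, 217, 217, 217, 217, 217, 217, 217, 217, 217, 217, 217, 217, 217, 217, 217, 217, 217, 217, 217, 217, 216, 217, 217, 217, 217, 217, 218, 217, 217, 216, 215, 210, 210, 214, 216, 217, 217, 217, 217, 217, 212, 198, 191, 204, 214, 216, 216, 208, 187, 161, 149]
-30 115 [217, 216, 217, 217, 216, 217, 217, 217, 212, 192, 149, 135, 181, 209, 217, 217, 217, 217, 217, 217, 216, 216, 214, 213, 213, 214, 215, 215, 216, 216, 217, 217, 217, 217, 217, 217, 217, 216, 217, 217, 217, 217, 217, 217, 217, 217, 217, 217, 217, 217, 217, 217, 217, 217, 217, 217, 217, 217, 217, 217, 217, 217, 217, 211, 187, 153, 143, 147, 149, 148, 148, 148, 148, 148]
row 173 212 [216, 216, 217, 215, 203, 178, 181, 204, 215, 217, 217, 216, 217, 217, 217, 217, 217, 217, 217, 217, 216, 217, 216, 216, 216, 217, 217, 217, 217, 217, 217, 217, 217, 217, 217, 217, 216, 217, 217, 216, 217, 217, 216, 217, 217, 217, 217, 217, 217, 217, 217, 217, 217, 217, 217, 217, 217, 217, 217, 217, 217, 217, 217, 217, 217, 217, 217, 217, 217, 217, 217, 217, 217, 217, 217, 217, 217, 217, 217, 217, 217, 217, 217, 207, 171, 116, 128, 179, 207, 216]
```

The rear seam is at the predicted row 126 on both sides, and the catch nose reaches its rest position over the edge. Handing in.

```bash
python3 -c "
from cell import robot
print(robot.hand_in())"
```

```text
the job is handed in; nothing more can be done
None
```

The cell stands nub up at the bottom of the well, and the cover is hooked under the ledge and closed with the catch over its rear edge; I handed the job in at about 29 s and got no verdict back.

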